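# Scan the job card, pack, roll in and scan a bracket kit

## Task

Scan the yellow job card, put the scanner back in its rest, then lay every steel bracket flat in the blue tray, base down, one to a compartment, and roll the packed tray gently along the rollers, without lifting it, until it sits fully home against the yellow end stop. Then scan the tray's label and put the scanner back in its rest, facing the way it was, with all brackets still in their compartments. For each scan hold the scanner with its window pointing squarely at the middle of the bar-code from about 9 cm away, steady for two seconds; leave the hammer, screwdriver and jar alone.

Things in the scene. Friction and masses are not known exactly. Their poses are not given: they have to be found in the camera images.
- bracket0: stainless post bracket, one of 3 or 4 alike (absent ones read None): flat base 90 x 36 x 6 mm with an upright tab across its middle, tab 30 mm wide (along y), 8 mm thick (along x), top 50 mm above the underside. Origin: centre of the underside; x along the base's length, y across it, z up. Both ends alike. 0.15 to 0.23 kg. Pick it up by the tab
- bracket1: stainless post bracket, one of 3 or 4 alike (absent ones read None): flat base 90 x 36 x 6 mm with an upright tab across its middle, tab 30 mm wide (along y), 8 mm thick (along x), top 50 mm above the underside. Origin: centre of the underside; x along the base's length, y across it, z up. Both ends alike. 0.15 to 0.23 kg. Pick it up by the tab
- bracket2: stainless post bracket, one of 3 or 4 alike (absent ones read None): flat base 90 x 36 x 6 mm with an upright tab across its middle, tab 30 mm wide (along y), 8 mm thick (along x), top 50 mm above the underside. Origin: centre of the underside; x along the base's length, y across it, z up. Both ends alike. 0.15 to 0.23 kg. Pick it up by the tab
- bracket3: stainless post bracket, one of 3 or 4 alike (absent ones read None): flat base 90 x 36 x 6 mm with an upright tab across its middle, tab 30 mm wide (along y), 8 mm thick (along x), top 50 mm above the underside. Origin: centre of the underside; x along the base's length, y across it, z up. Both ends alike. 0.15 to 0.23 kg. Pick it up by the tab
- line: fixed roller line, 146 x 515 mm: eleven free-turning rollers (tops 44 mm above the bench) between two rails (tops 56 mm high, inner faces 122 mm apart). Origin: on the bench under its middle; y runs along the line to the yellow-railed bay, closed at the +y end by a yellow end stop 88 mm high. May be turned a little on the bench
- line_stop (a point): the point of the yellow end stop's inner face that the tray must meet: middle of the line, at the height of the roller tops, 245 mm along y from the line's origin. Axes as the line's (y points along the line, into the stop)
- tray: blue kit tray loose on the rollers, 114 (x) x 240 mm (y, along the line), 0.4 to 0.65 kg. Origin: centre of its underside; axes as the line's. Floor 4 mm thick, walls 20, dividers 18 mm high: four compartments in a row along y, each 104 (x) x 48 mm (y). At the -y end, a header: upright outer wall 36 mm high to push on, above it the label panel sloping 45 degrees up to 65 mm
- tray_slot0 (a point): centre of the floor of compartment 0 (0 next to the label, 3 next to the bay's stop), where a bracket's origin belongs; axes as the tray's. The bracket lies with its length along x
- tray_slot1 (a point): centre of the floor of compartment 1 (0 next to the label, 3 next to the bay's stop), where a bracket's origin belongs; axes as the tray's. The bracket lies with its length along x
- tray_slot2 (a point): centre of the floor of compartment 2 (0 next to the label, 3 next to the bay's stop), where a bracket's origin belongs; axes as the tray's. The bracket lies with its length along x
- tray_slot3 (a point): centre of the floor of compartment 3 (0 next to the label, 3 next to the bay's stop), where a bracket's origin belongs; axes as the tray's. The bracket lies with its length along x
- tray_nose (a point): middle of the lower edge of the tray's leading (+y) end face; meets line_stop when the tray is home. Axes as the tray's
- tray_push (a point): middle of the outer face of the tray's trailing (-y) end wall, 18 mm above its underside: push here towards +y. Axes as the tray's
- tray_label (a point): centre of the white bar-code label (64 x 34 mm) on the sloping header panel. z: the label's outward normal (45 degrees up, towards the tray's -y side); x along the bars' row as the tray's x
- scanner: hand-held bar-code scanner, 0.18 to 0.29 kg: black bar-shaped body 130 x 32 x 34 mm (x from -75 to +55 mm, z 0 to 34 mm) and a yellow head 44 mm wide at the +x end, bent 45 degrees down, reaching x = 103 mm and 60 mm high. Origin: on the underside of the body; x forward to the head, z up. Grip the black body across y near the origin
- scanner_window (a point): centre of the red reading window in the head, at (93, 0, 14) mm in the scanner's frame. x: the line of sight, 45 degrees forward and down from the scanner's body; y as the scanner's. It reads a label 50 to 130 mm away, centred within 15 mm of the line of sight, and faced squarely within 20 degrees
- card: fixed white stand with the yellow job card on a face 84 x 84 mm that slopes up at 45 degrees, facing the stand's -y side; base 100 x 70 mm, top 79 mm high. Origin: on the bench under the card's middle, z up
- card_label (a point): centre of the white bar-code (64 x 34 mm) in the middle of the yellow job card, 48 mm above the bench. z: its outward normal (45 degrees up, towards the stand's -y side); x along the bars' row as the stand's x
- rest: fixed grey scanner rest: plate 210 x 74 x 6 mm with end lips and 22 mm high cheeks beside the scanner's tail and head, about 9 mm clear of it on each side; open beside the middle, where the fingers go. Origin: on the bench, under the parked scanner's origin; x points the way the parked scanner's head points
- rest_seat (a point): where the scanner's origin lies when parked: on the rest's plate, 6 mm above the bench; axes as the rest's
- mallet: hammer lying on the bench, not part of the job; origin on the bench side of it
- driver: screwdriver lying on the bench, not part of the job
- jar: closed jar 60 mm wide, 80 mm high, not part of the job; origin under it
Things that resemble listed ones, but are neither listed nor needed, are in the scene too. Leave any green or orange look-alike of the bracket3 alone.

How it is judged:
On the way, in this order (a step that is already met when the one before it is completed fails the run):
1. the held scanner is aimed squarely at the job card's bar-code from 50 to 130 mm and held steady for a second (x of card_label in the frame of scanner_window between 0.05 and 0.13 m and y of card_label in the frame of scanner_window between -0.015 and 0.015 m and z of card_label in the frame of scanner_window between -0.015 and 0.015 m and angle between the x axis of scanner_window and the z axis of card_label, either way round below 0.4 rad and linear speed of scanner below 0.03 m/s and angular speed of scanner below 0.2 rad/s and contact force between scanner and the fingers above 1 N and z of scanner_window in the frame of card_label above 0 m), for 1 s.
2. the scanner is back in its rest (horizontal distance between scanner and rest_seat below 0.02 m and z of scanner in the frame of rest_seat between -0.005 and 0.006 m and angle between scanner's own z axis and vertical below 0.1 rad and angle between the x axis of scanner and the x axis of rest, either way round below 0.25 rad and x of scanner_window in the frame of rest_seat above 0.05 m and linear speed of scanner below 0.02 m/s), for 0.2 s.
3. every bracket lies flat in a compartment of the tray (((horizontal distance between bracket0 and tray_slot0 below 0.013 m and z of bracket0 in the frame of tray_slot0 between -0.005 and 0.005 m) or (horizontal distance between bracket0 and tray_slot1 below 0.013 m and z of bracket0 in the frame of tray_slot1 between -0.005 and 0.005 m) or (horizontal distance between bracket0 and tray_slot2 below 0.013 m and z of bracket0 in the frame of tray_slot2 between -0.005 and 0.005 m) or (horizontal distance between bracket0 and tray_slot3 below 0.013 m and z of bracket0 in the frame of tray_slot3 between -0.005 and 0.005 m)) and angle between each of bracket0, bracket1, bracket2, bracket3's own z axis and vertical below 0.12 rad and angle between the x axis of each of bracket0, bracket1, bracket2, bracket3 and the x axis of tray, either way round below 0.25 rad and linear speed of each of bracket0, bracket1, bracket2, bracket3 below 0.03 m/s and ((horizontal distance between bracket1 and tray_slot0 below 0.013 m and z of bracket1 in the frame of tray_slot0 between -0.005 and 0.005 m) or (horizontal distance between bracket1 and tray_slot1 below 0.013 m and z of bracket1 in the frame of tray_slot1 between -0.005 and 0.005 m) or (horizontal distance between bracket1 and tray_slot2 below 0.013 m and z of bracket1 in the frame of tray_slot2 between -0.005 and 0.005 m) or (horizontal distance between bracket1 and tray_slot3 below 0.013 m and z of bracket1 in the frame of tray_slot3 between -0.005 and 0.005 m)) and ((horizontal distance between bracket2 and tray_slot0 below 0.013 m and z of bracket2 in the frame of tray_slot0 between -0.005 and 0.005 m) or (horizontal distance between bracket2 and tray_slot1 below 0.013 m and z of bracket2 in the frame of tray_slot1 between -0.005 and 0.005 m) or (horizontal distance between bracket2 and tray_slot2 below 0.013 m and z of bracket2 in the frame of tray_slot2 between -0.005 and 0.005 m) or (horizontal distance between bracket2 and tray_slot3 below 0.013 m and z of bracket2 in the frame of tray_slot3 between -0.005 and 0.005 m)) and ((horizontal distance between bracket3 and tray_slot0 below 0.013 m and z of bracket3 in the frame of tray_slot0 between -0.005 and 0.005 m) or (horizontal distance between bracket3 and tray_slot1 below 0.013 m and z of bracket3 in the frame of tray_slot1 between -0.005 and 0.005 m) or (horizontal distance between bracket3 and tray_slot2 below 0.013 m and z of bracket3 in the frame of tray_slot2 between -0.005 and 0.005 m) or (horizontal distance between bracket3 and tray_slot3 below 0.013 m and z of bracket3 in the frame of tray_slot3 between -0.005 and 0.005 m))), for 0.2 s.
4. the tray is home against the end stop (y of tray_nose in the frame of line_stop between -0.008 and 0.008 m and z of tray_nose in the frame of line_stop between -0.005 and 0.01 m and linear speed of tray below 0.02 m/s), for 0.2 s.
5. the held scanner is aimed at the tray's label in the same way for a second (x of tray_label in the frame of scanner_window between 0.05 and 0.13 m and y of tray_label in the frame of scanner_window between -0.015 and 0.015 m and z of tray_label in the frame of scanner_window between -0.015 and 0.015 m and angle between the x axis of scanner_window and the z axis of tray_label, either way round below 0.4 rad and linear speed of scanner below 0.03 m/s and angular speed of scanner below 0.2 rad/s and contact force between scanner and the fingers above 1 N and z of scanner_window in the frame of tray_label above 0 m), for 1 s.
At the end, for the whole second after the job is handed in: Every bracket flat in a compartment (within 13 mm of its centre, 5 mm of its floor, 0.12 rad of level, 0.25 rad of its length); tray nose within 8 mm of the stop, on the rollers; scanner flat in its rest within 20 mm and 0.25 rad, head forward; all at rest (all of step 2 and all of step 3 and all of step 4); the robot touches nothing.
It fails at once if the tray is lifted off the rollers (z of tray in the frame of line above 0.065 m).
It fails at once if the tray is shoved roughly (faster than 0.4 m/s) (linear speed of tray above 0.4 m/s).
It fails at once if the hammer, screwdriver or jar is disturbed (distance of any of mallet, driver, jar from where it was at the start of the episode above 0.04 m).
Of bracket0, bracket1, bracket2, bracket3 only 3 to 4 are there at a start; the rules pass over those that are not, and their reading is None.
At some moment in a run one of bracket0, bracket1, bracket2, bracket3 may be knocked a few centimetres aside while the robot is not near it.
It also fails if it takes over 210 s, if anything falls off the work surface, if the arm or the gripper's body presses on something with over 40 N, if the wrist force passes 120 N, or if a joint passes its speed limit or range.

## Robot

A 7-joint arm with a two-finger parallel gripper is mounted at the origin on the work surface. World frame = base frame: x ahead of the robot, y to its left, z up, the work surface at z = 0. Lengths are in m, angles in rad, forces in N, time in s.
With the tool pointing down it reaches from about 0.4 to 0.925 m from the base axis. Payload 4.1 kg.
Tool frame: the origin (TCP) lies midway between the tips of the shut fingers; the grasp point (between the pads) lies 19 mm behind it; z points along the fingers, y is the line along which they close (so a half turn about z gives the same grasp; the last joint's range is limited). The gripper opens to 85 mm and grips with 20 to 120 N. Pads are 22 mm wide; open, the fingers measure 114 mm over their backs; the gripper's body (76 mm by 85 mm) begins 54 mm behind the grasp point. The pads swing forward as they close: fully open they stand 13 mm farther back than shut.
Start: joints at [-1.2, 0.398, 0.045, 1.537, -0.019, 1.207, -0.051], TCP at [0.294, 0.58, 0.203] pointing down, gripper open.
Joint ranges: [-2.82, 2.82], [-0.49, 2.23], [-1.37, 1.46], [0, 2.46], [-1.36, 4.5], [0.23, 2], [-2.94, 2.94]. Speed limits (rad/s): [2.57, 2.57, 3.14, 3.14, 3.14, 3.14, 3.14].

## Interface

Orientations are given as a unit quaternion [w, x, y, z].
In Python, from station import ctrl gives the robot as it stands.
- The arm moves only by the tool send_rows, never from a script. Its arguments are lists of equal length, an entry for each row: "slide": the shift along the world's x, y, z in m, a list of three; "turn": the turn, a rotation vector about the world's x, y, z in degrees, a list of three; "grip": the opening, from -1 (shut) to 1 (fully open). A call has 1 to 5 rows; each row shifts and turns the commanded pose from where the row before left it; what a row does not reach is not made up. A row lasts 1/12 s, in which the tool goes at most 41.7 mm and 7.16 degrees, less where a joint would pass 70% of its speed; a pose out of reach is approached as far as the arm can. A call with a gripper value outside its range is refused whole. The fingers move at their own pace and stop on an object; "newtons" is the grip in N (left out, the last holds). Time passes only in rows, so rows that do not move let the fingers close. It gives the time, the measured TCP pose, the force, the opening and the grip force at its end, in the units of the state.
- ctrl.state(): the state, without advancing time (a new reading comes with each control period).
- ctrl.grab_frame(name): name is "scene" or "top"; returns the picture (400x640x3 uint8, blue, green, red); there is no depth.
- ctrl.camera_info(name): a dict with "fov_y" (degrees; the focal length in pixels is half the picture's height over the tangent of half this angle, whatever the lens; pixels are square), "cx", "cy" (the principal point, pixels), "position" and "rotation" of the camera in the world. Camera axes: x right, y down, z forward; pixel columns grow to the right and rows downward; lengths in m; the calibration is good to about 2 mm. A picture is of the moment at which its call begins. camera_info takes no time and is no camera call.
- ctrl.sign_off(): hands the job in; it is judged then, once.
Trained networks look in the newest picture that a camera, given by its name, has taken for a name from the list of things; names that differ only in an ending like _2 or _b are one class to them, and where a whole thing is asked for, a point or a joint stands for the part that bears it (a point fixed in the world has none). Each returns a list of dicts, best first, with "confidence" (0 to 1); they miss things now and then, are a little off and sometimes report something else, mostly with a low value. They report only what shows in the picture. A call takes as long as a camera call. They do not tell look-alikes from the thing itself.
- ctrl.spot_in(camera, thing): "extent" ([left, top, width, height] in pixels, round what is visible of it).
- ctrl.spot_point(camera, thing): "location" ([column, row] in pixels: a listed point, or the origin of a listed thing).
The state is a dict: "time": time; "joint_pos": joint angles; "joint_velocities": joint speeds; "effort": joint torques, N m; "position": TCP position; "orientation": TCP orientation; "ft_force": force on the tool from outside, world axes, zero at the start; "moment": the same for the moment, N m; "grip_width": finger opening in m; "grip_force": force on a finger pad.
Only numpy, scipy, OpenCV 4.12 (cv2) and the standard library are available. Lean on these libraries where they do the work, as an engineer would, in place of code of your own. Each camera call takes 0.05 s, during which the arm holds its last target. There are 200 camera calls.

## Working session

There is one attempt and no reset: what is moved stays moved. The work goes in short steps, Python scripts to look and compute and a tool call to move; the robot and the scene stay as the last step left them, time stands still between calls to the robot, and variables do not carry over. Pictures are saved under pics/ and viewed, at most 14 in all, crops included, and the job is handed in when it is done.

Besides the shell and the picture viewer there is one more tool, called after "Call:" as name(argument=value, ...) on one line, values as JSON. send_rows: Moves the arm, as the interface text tells. Its arguments: {"type":"object","properties":{"slide":{"type":"array"},"turn":{"type":"array"},"grip":{"type":"array"},"newtons":{"type":"number"}},"required":["slide","turn","grip"]}

```bash
ls; mkdir -p pics
python3 - <<'E'
from station import ctrl
import cv2,json
for c in ("scene","top"):
    cv2.imwrite(f"pics/{c}0.png",ctrl.grab_frame(c)); print(c,ctrl.camera_info(c))
s=ctrl.state(); print(s)
for c in ("scene","top"):
    for t in ["bracket0","card_label","tray_label","scanner","scanner_window","rest","rest_seat","tray","line","line_stop","tray_slot0","tray_slot3","tray_nose","tray_push","card"]:
        print(c,t,[(r["confidence"].__round__(2),[round(v) for v in r["location"]]) for r in ctrl.spot_point(c,t)][:7])
E
```

```text
pics
scene {'fov_y': 46.76907433510392, 'cx': 316.00518726891517, 'cy': 207.76525855964795, 'position': array([1.22363723, 0.86804062, 0.87144316]), 'rotation': array([-0.14986155,  0.30186598,  0.83653686, -0.43200061])}
top {'fov_y': 48.809389723313025, 'cx': 313.01439956871025, 'cy': 209.37349365447628, 'position': array([0.33782865, 0.01502909, 1.45019752]), 'rotation': array([ 0.05423973, -0.70358302,  0.70738868, -0.04037614])}
{'time': 0.1, 'joint_pos': array([-1.20002971,  0.39918548,  0.04502906,  1.53773319, -0.0187033 ,
        1.20690642, -0.05066958]), 'joint_velocities': array([-0.0011681 , -0.00380978,  0.00188582, -0.00188215, -0.00150346,
       -0.0003964 ,  0.00034938]), 'effort': array([ 3.54630312e-03, -4.76268196e+01,  1.36996061e+00, -2.54947668e+01,
        1.19166294e-02,  5.00763752e-03,  1.68435412e-05]), 'position': array([0.29393866, 0.57905329, 0.20223292]), 'orientation': array([-1.51056846e-04,  2.32657278e-01,  9.72558364e-01, -8.92821196e-04]), 'ft_force': array([ 0.04231631,  0.53559062, -0.58971796]), 'moment': array([ 0.01233295,  0.03860808, -0.0
[... 1150 characters left out ...]
)]
top tray_label [(0.56, [376, 181])]
top scanner [(0.76, [448, 206]), (0.74, [192, 183]), (0.26, [346, 232])]
top scanner_window [(0.62, [445, 176])]
top rest [(0.81, [446, 203])]
top rest_seat [(0.67, [312, 187]), (0.56, [446, 204])]
top tray [(0.62, [340, 183])]
top line [(0.5, [447, 205]), (0.38, [307, 187])]
top line_stop [(0.58, [245, 187])]
top tray_slot0 [(0.82, [360, 182]), (0.67, [341, 186]), (0.6, [312, 184]), (0.56, [327, 186])]
top tray_slot3 [(0.82, [360, 182]), (0.67, [341, 186]), (0.6, [312, 184]), (0.56, [327, 186])]
top tray_nose [(0.73, [303, 184]), (0.59, [316, 185])]
top tray_push [(0.85, [374, 184]), (0.56, [338, 184])]
top card [(0.58, [219, 225]), (0.45, [312, 185])]
```

View pics/scene0.png

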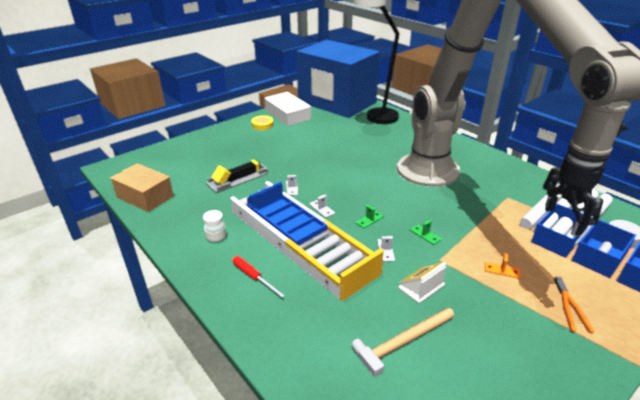

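Run:
```python
import cv2
a=cv2.imread("pics/top0.png")
cv2.imwrite("pics/topc.png",cv2.resize(a[130:340,150:480],None,fx=2.4,fy=2.4,interpolation=cv2.INTER_CUBIC))
```

```text
(no output)
```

View pics/topc.png

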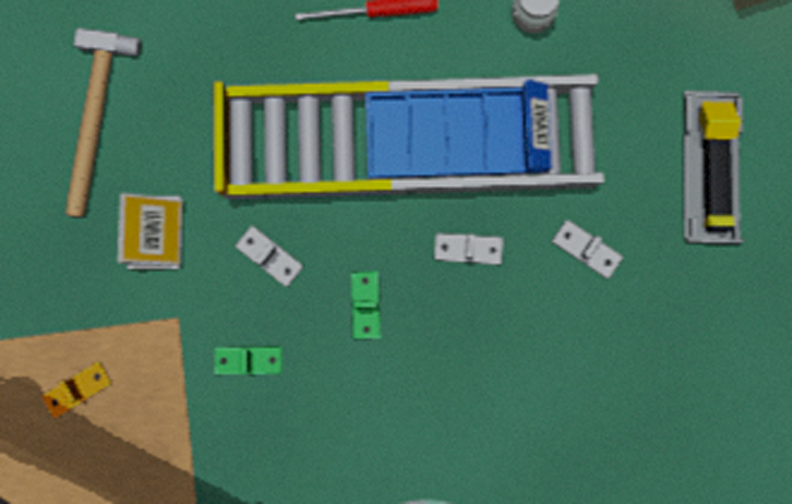

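The silver brackets are at top pixels about (262,237), (345,234) and (395,234). The green look-alikes at about (254,280) and (302,258) and the orange one at about (182,292) stay alone. The scanner's head points to +x, and both the card and the tray label face −y. Next I'll measure poses.

```bash
cat > h.py <<'E'
import numpy as np, cv2
from scipy.spatial.transform import Rotation as R
from station import ctrl
def cam(c):
    i=ctrl.camera_info(c); f=200/np.tan(np.radians(i["fov_y"]/2)); q=i["rotation"]
    return i["position"],R.from_quat([q[1],q[2],q[3],q[0]]).as_matrix(),f,i["cx"],i["cy"]
def w(c,px,z):
    p,M,f,cx,cy=cam(c); px=np.atleast_2d(np.asarray(px,float))
    d=np.c_[(px[:,0]-cx)/f,(px[:,1]-cy)/f,np.ones(len(px))]@M.T
    return p+d*((z-p[2])/d[:,2])[:,None]
def proj(c,P):
    p,M,f,cx,cy=cam(c); q=(np.atleast_2d(P)-p)@M
    return np.c_[cx+f*q[:,0]/q[:,2],cy+f*q[:,1]/q[:,2]]
def tri(a,b):
    # a top px, b scene px
    A=np.zeros((3,3));v=np.zeros(3)
    for c,px in(("top",a),("scene",b)):
        o=cam(c)[0]; d=w(c,px,0)[0]-o; d/=np.linalg.norm(d); Q=np.eye(3)-np.outer(d,d); A+=Q; v+=Q@o
    return np.linalg.solve(A,v)
def rect(img,x0,x1,y0,y1,z,s=1000):
    # bird's-eye view at height z, 1 px = 1/s m; columns run along -y, rows along -x
    X,Y=np.meshgrid(np.arange(y1,y0,-1/s),np.arange(x1,x0,-1/s))
    q=proj("top",np.c_[Y.ravel(),X.ravel(),np.full(X.size,z)]).astype(np.float32)
    return cv2.remap(img,q[:,0].reshape(X.shape),q[:,1].reshape(X.shape),cv2.INTER_CUBIC)
E
python3 - <<'E'
from h import *
img=cv2.imread("pics/top0.png")
print("cam R top\n",cam("top")[1].round(3))
hsv=cv2.cvtColor(img,cv2.COLOR_BGR2HSV)
for a in [(262,233),(345,234),(395,234),(448,206),(212,226),(376,181),(245,187),(340,183)]: print(a,w("top",a,0.03).round(3))
print("card",tri((212,226),(421,272)),"trl",tri((376,181),(264,188)),"win",tri((445,176),(218,182)),"sc",tri((448,206),(241,176)),"stop",tri((245,187),(358,269)))
r=rect(img,0.2,0.6,-0.36,0.42,0.006)
cv2.imwrite("pics/r0.png",r);
E
```

```text
cam R top
 [[-0.004 -0.991  0.134]
 [-1.     0.007  0.019]
 [-0.02  -0.133 -0.991]]
(262, 233) [[0.453 0.208 0.03 ]]
(345, 234) [[ 0.448 -0.06   0.03 ]]
(395, 234) [[ 0.448 -0.221  0.03 ]]
(448, 206) [[ 0.537 -0.394  0.03 ]]
(212, 226) [[0.477 0.371 0.03 ]]
(376, 181) [[ 0.621 -0.164  0.03 ]]
(245, 187) [[0.605 0.266 0.03 ]]
(340, 183) [[ 0.616 -0.046  0.03 ]]
card [0.4752564  0.36575518 0.05005423] trl [ 0.60459825 -0.15272605  0.10241609] win [ 0.6376447  -0.39097198  0.0217429 ] sc [ 0.54083824 -0.40194747  0.0021294 ] stop [0.59874549 0.26100123 0.05972807]
```

View pics/r0.png

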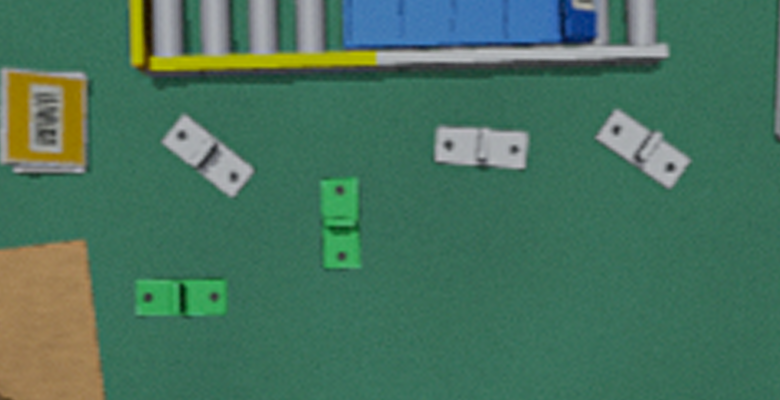

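Rectified view (1 px = 1 mm): three white brackets at (207,155), (481,147) and (643,148), and the card at (45,118). Now I'll fit the rest by colour.

```bash
cat >> h.py <<'E'
def rects(img,box,z,lo,hi,amin,s=2000,hull=True):
    x0,x1,y0,y1=box; r=rect(img,x0,x1,y0,y1,z,s); m=cv2.inRange(cv2.cvtColor(r,cv2.COLOR_BGR2HSV),lo,hi)
    m=cv2.morphologyEx(m,cv2.MORPH_CLOSE,np.ones((13,13))); out=[]
    for c in cv2.findContours(m,cv2.RETR_EXTERNAL,cv2.CHAIN_APPROX_NONE)[0]:
        if cv2.contourArea(c)<amin*s*s*1e-6: continue
        b=cv2.boxPoints(cv2.minAreaRect(c)); P=np.c_[x1-b[:,1]/s,y1-b[:,0]/s]
        e=[P[1]-P[0],P[2]-P[1]]; L=[np.linalg.norm(v) for v in e]; k=int(L[1]>L[0])
        out.append((P.mean(0).round(4).tolist(),round(np.degrees(np.arctan2(e[k][1],e[k][0]))%180,1),[round(v*1000) for v in sorted(L)]))
    return out
def silver(img,box=(0.36,0.51,-0.32,0.28)): return rects(img,box,0.006,(0,0,140),(179,60,255),1500)
E
python3 - <<'E'
from h import *
img=cv2.imread("pics/top0.png")
print("brackets",silver(img))
print("scanner black",rects(img,(0.4,0.7,-0.5,-0.3),0.04,(0,0,0),(179,255,60),500))
print("scanner yellow",rects(img,(0.4,0.7,-0.5,-0.3),0.04,(20,120,80),(35,255,255),100))
print("card yellow",rects(img,(0.38,0.58,0.28,0.45),0.048,(15,120,80),(35,255,255),500))
print("tray blue",rects(img,(0.5,0.75,-0.3,0.3),0.064,(100,100,40),(120,255,255),500))
print("line yellow",rects(img,(0.45,0.75,-0.3,0.38),0.056,(20,120,80),(35,255,255),500))
a=cv2.hconcat([cv2.resize(rect(img,.4,.7,-.48,-.32,.04,1300),None,fx=1,fy=1),rect(img,.4,.7,.28,.44,.048,1300),cv2.resize(rect(img,.51,.71,-.2,.0,.064,1950),(390,390))])
print(a.shape);cv2.imwrite("pics/m1.png",a)
E
```

```text
brackets [([0.4537000060081482, -0.0608999989926815], np.float32(85.6), [38, 91]), ([0.44449999928474426, 0.2125999927520752], np.float32(51.9), [37, 91]), ([0.4537000060081482, -0.22439999878406525], np.float32(55.3), [40, 91])]
scanner black [([0.5430999994277954, -0.3928000032901764], np.float32(179.3), [38, 108])]
scanner yellow [([0.4860999882221222, -0.39329999685287476], np.float32(88.9), [15, 39]), ([0.621999979019165, -0.4020000100135803], np.float32(90.0), [53, 53])]
card yellow [([0.47850000858306885, 0.3643999993801117], np.float32(179.2), [74, 87])]
tray blue [([0.6074000000953674, -0.04600000008940697], np.float32(92.2), [127, 246])]
line yellow [([0.4851999878883362, 0.35249999165534973], np.float32(0.0), [55, 69]), ([0.6021000146865845, 0.16339999437332153], np.float32(91.3), [157, 237])]
(390, 806, 3)
```

View pics/m1.png

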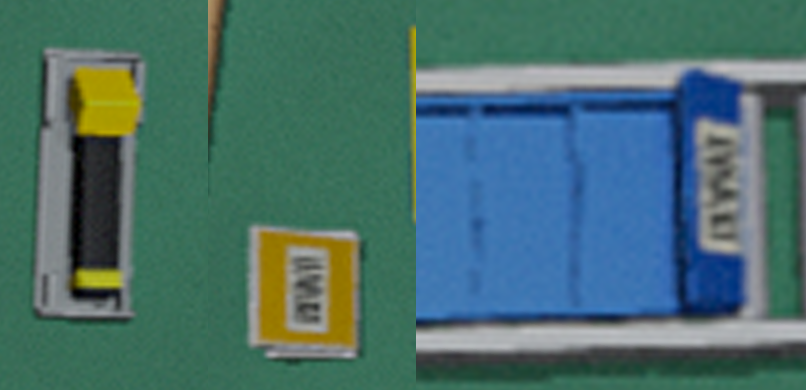

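The card, rest and scanner match the description. The scanner's origin is about (0.548, −0.395) heading +x, and the card label about (0.477, 0.365, 0.048). Both scans work with the tool vertical. I'll move above the scanner first.

Call:
send_rows(slide=[[0.02,-0.0325,0],[0.02,-0.0325,0],[0.02,-0.0325,0],[0.02,-0.0325,0],[0.02,-0.0325,0]], turn=[[0,0,-5.1],[0,0,-5.1],[0,0,-5.1],[0,0,-5.1],[0,0,-5.1]], grip=[1,1,1,1,1], newtons=80)

```text
time: 2.02
position: [0.395, 0.4155, 0.2034]
orientation: [0.0, 0.443, 0.896, 0.0]
ft_force: [0.4, 0.4, -0.3]
grip_width: 0.0856
grip_force: 0.0
```

Call:
send_rows(slide=[[0.02,-0.0325,0],[0.02,-0.0325,0],[0.02,-0.0325,0],[0.02,-0.0325,0],[0.02,-0.0325,0]], turn=[[0,0,-5.1],[0,0,-5.1],[0,0,-5.1],[0,0,-5.1],[0,0,-5.1]], grip=[1,1,1,1,1])

```text
time: 2.43
position: [0.495, 0.253, 0.2036]
orientation: [0.0, 0.63, 0.776, 0.0]
ft_force: [1.5, 0.1, -0.0]
grip_width: 0.0855
grip_force: 0.0
```

Call:
send_rows(slide=[[0.02,-0.0325,0],[0.02,-0.0325,0],[0.01,-0.0325,0],[0.004,-0.0325,0],[0,-0.0325,0]], turn=[[0,0,-5.1],[0,0,-5.1],[0,0,-5.1],[0,0,-5.1],[0,0,-5.1]], grip=[1,1,1,1,1])

```text
time: 2.85
position: [0.5492, 0.0902, 0.2034]
orientation: [0.001, 0.786, 0.618, 0.0]
ft_force: [0.7, -0.2, 0.2]
grip_width: 0.0855
grip_force: 0.0
```

Call:
send_rows(slide=[[0,-0.0325,0],[0,-0.0325,0],[0,-0.0325,0],[0,-0.0325,0],[0,-0.0325,0]], turn=[[0,0,-5.1],[0,0,-5.1],[0,0,-5.1],[0,0,-5.1],[0,0,-5.1]], grip=[1,1,1,1,1])

```text
time: 3.27
position: [0.5481, -0.0718, 0.2036]
orientation: [0.0, 0.903, 0.429, 0.0]
ft_force: [0.9, 0.2, 0.1]
grip_width: 0.0852
grip_force: 0.0
```

Call:
send_rows(slide=[[0,-0.0325,0],[0,-0.0325,0],[0,-0.0325,0],[0,-0.0325,0],[0,-0.0325,0]], turn=[[0,0,-5.1],[0,0,-5.1],[0,0,-5.1],[0,0,-5.1],[0,0,-5.1]], grip=[1,1,1,1,1])

```text
time: 3.68
position: [0.5483, -0.2342, 0.2035]
orientation: [0.0, 0.976, 0.22, 0.0]
ft_force: [-0.1, -0.5, -0.3]
grip_width: 0.0855
grip_force: 0.0
```

Call:
send_rows(slide=[[0,-0.0325,0],[0,-0.0325,0],[0,-0.0325,0],[0,-0.0325,0],[0,-0.0325,0]], turn=[[0,0,-5.1],[0,0,-5.1],[0,0,-5.1],[0,0,-5.1],[0,0,-5.1]], grip=[1,1,1,1,1])

```text
time: 4.1
position: [0.5484, -0.3966, 0.2032]
orientation: [-0.0, 1.0, -0.001, 0.0]
ft_force: [0.6, -0.3, 0.2]
grip_width: 0.0853
grip_force: 0.0
```

Call:
send_rows(slide=[[0,0,0]], turn=[[0,0,0]], grip=[1])

```text
time: 4.18
position: [0.5449, -0.4033, 0.2033]
orientation: [0.003, 1.0, -0.005, -0.001]
ft_force: [-1.4, 0.1, -0.7]
grip_width: 0.085
grip_force: 0.0
```

Call:
send_rows(slide=[[0,0.001,-0.03],[0,0,-0.03],[0,0,-0.03],[0,0,-0.03],[0,0,-0.03]], turn=[[0,0,0],[0,0,0],[0,0,0],[0,0,0],[0,0,0]], grip=[1,1,1,1,1])

```text
time: 4.6
position: [0.5486, -0.3938, 0.0519]
orientation: [-0.0, 1.0, 0.001, 0.0]
ft_force: [0.9, -0.4, -0.5]
grip_width: 0.0852
grip_force: 0.0
```

Call:
send_rows(slide=[[0,0,-0.02],[0,0,-0.014],[0,0,-0.007],[0,0,0],[0,0,0]], turn=[[0,0,0],[0,0,0],[0,0,0],[0,0,0],[0,0,0]], grip=[1,1,1,1,-1])

```text
time: 5.02
position: [0.5488, -0.3949, 0.0132]
orientation: [0.001, 1.0, 0.001, 0.001]
ft_force: [-0.8, -0.7, 0.3]
grip_width: 0.0755
grip_force: 0.0
```

Call:
send_rows(slide=[[0,0,0],[0,0,0],[0,0,0],[0,0,0],[0,0,0]], turn=[[0,0,0],[0,0,0],[0,0,0],[0,0,0],[0,0,0]], grip=[-1,-1,-1,-1,-1])

```text
time: 5.43
position: [0.5485, -0.3945, 0.0128]
orientation: [0.0, 1.0, 0.001, 0.0]
ft_force: [-0.3, 0.1, 0.3]
grip_width: 0.0119
grip_force: 0.0
```

Run:
```python
from h import *
img=ctrl.grab_frame("top"); cv2.imwrite("pics/t1.png",img)
s=ctrl.state(); print(s["position"],s["grip_width"],s["grip_force"])
print(ctrl.spot_point("top","scanner")[:2],ctrl.spot_point("top","scanner_window")[:2])
```

```text
[ 0.54844519 -0.39443036  0.01260126] 0.004496513217475581 0.0
[{'location': [217.1, 226.0], 'confidence': 0.36}] [{'location': [445.6, 173.0], 'confidence': 0.76}]
```

Run:
```python
from h import *
a=cv2.imread("pics/t1.png"); b=ctrl.grab_frame("scene")
cv2.imwrite("pics/m2.png",cv2.hconcat([cv2.resize(a[130:280,380:500],(400,500),interpolation=2),cv2.resize(b[100:225,180:280],(400,500),interpolation=2)]))
```

```text
(no output)
```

View pics/m2.png

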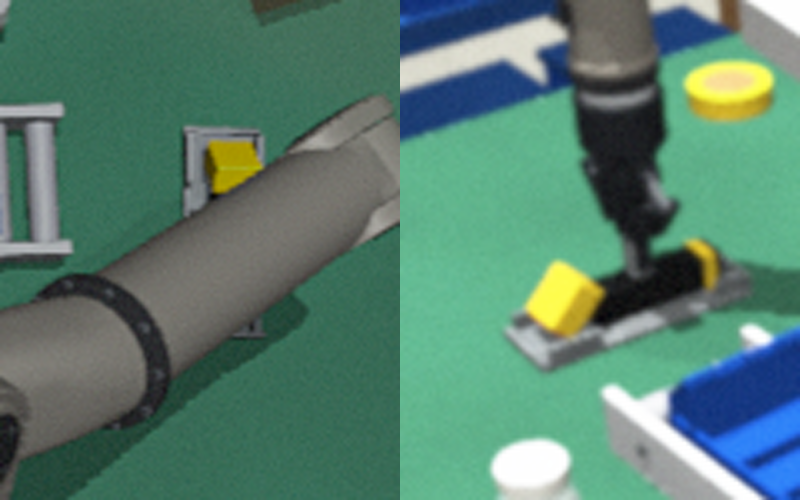

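Run:
```python
from h import *
s=ctrl.state(); p=s["position"]; print(s["grip_width"],p,s["ft_force"],s["joint_pos"])
f=lambda P:[(180+0,100)] and ((proj("scene",P)-[180,100])*4+[400,0]).round()
print(f(p),f([.548,-.395,.04]),f([.548,-.395,.006]),f([.6415,-.395,.02]),f(p+[0,0,.15]))
for z in (0,.03): print(((proj("top",[[.548,-.395,z],[.641,-.395,z]])-[380,130])*3.333).round())
```

```text
0.0003908312413440912 [ 0.54828903 -0.39430689  0.01227777] [0.10134804 0.03968827 0.84218754] [ 0.07345175  0.761222    0.73305427  1.64923648 -0.59527303  0.96691428
 -0.55096331]
[[640. 300.]] [[636. 273.]] [[640. 306.]] [[545. 329.]] [[621. 148.]]
[[218. 247.]
 [214. 155.]]
[[227. 242.]
 [223. 149.]]
```

Run:
```python
from h import *
a=cv2.imread("pics/scene0.png"); b=ctrl.grab_frame("scene")
k=lambda i:cv2.resize(i[150:195,195:280],(800,424)[:2] if 0 else (400,212),interpolation=2)
z=lambda i:cv2.resize(i[145:195,200:275],(750,500),interpolation=cv2.INTER_CUBIC)[:300*2]
cv2.imwrite("pics/m3.png",cv2.vconcat([cv2.resize(z(a),(450,300)),cv2.resize(z(b),(450,300))]))
```

```text
(no output)
```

View pics/m3.png

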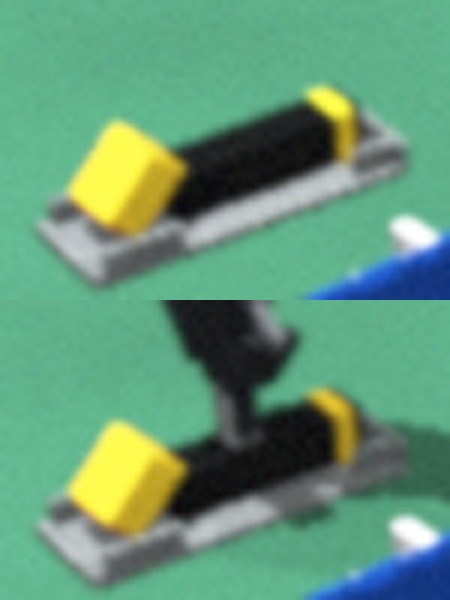

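Scanner hasn't moved, yet the shut fingers appear to stand at the body's top centre, around (239,168) in scene. I'll lift slowly, watching forces, then look again.

Call:
send_rows(slide=[[0,0,0.004],[0,0,0.008]], turn=[[0,0,0],[0,0,0]], grip=[-1,-1])

```text
time: 5.85
position: [0.5476, -0.3938, 0.0236]
orientation: [-0.001, 1.0, 0.001, -0.001]
ft_force: [-0.3, 0.3, -0.6]
grip_width: -0.0003
grip_force: 0.0
```

Call:
send_rows(slide=[[0,0,0.01],[0,0,0.01],[0,0,0.01],[0,0,0]], turn=[[0,0,0],[0,0,0],[0,0,0],[0,0,0]], grip=[-1,-1,-1,-1])

```text
time: 6.18
position: [0.5497, -0.396, 0.0576]
orientation: [0.002, 1.0, 0.001, 0.002]
ft_force: [-0.1, -0.7, 0.0]
grip_width: 0.0002
grip_force: 0.0
```

Run:
```python
from h import *
s=ctrl.state(); p=s["position"]; print(p,s["grip_width"],s["ft_force"])
b=ctrl.grab_frame("scene")
print(proj("scene",[p,p+[0,.0,.028]]))
print([ctrl.spot_point("scene",t)[:1] for t in("scanner","scanner_window")])
cv2.imwrite("pics/m4.png",cv2.resize(b[120:195,200:275],(750,600),interpolation=cv2.INTER_CUBIC))
```

```text
[ 0.5496948  -0.39598062  0.05761279] 0.00019592948538055372 [-1.24332447e-01 -7.35112663e-01  2.47599880e-04]
[[237.94240614 163.97899225]
 [237.0666094  156.95602323]]
[[{'location': [239.9, 172.7], 'confidence': 0.79}], [{'location': [219.9, 185.1], 'confidence': 0.97}]]
```

View pics/m4.png

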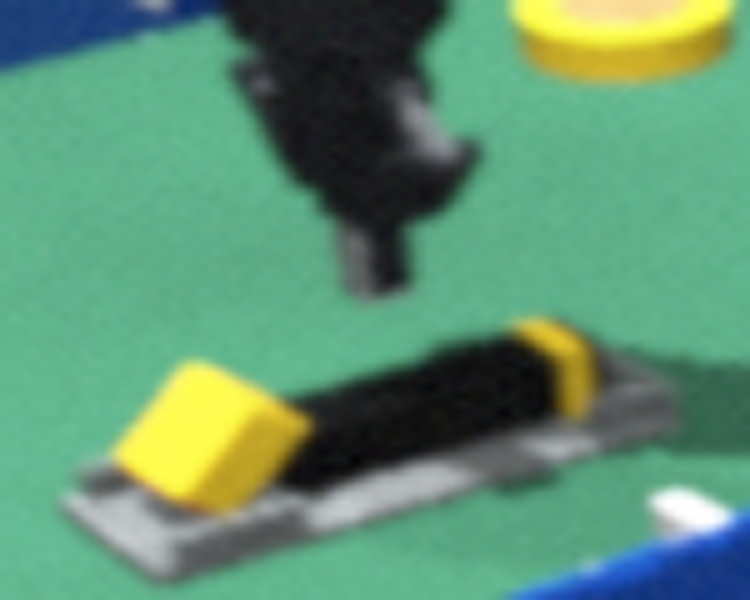

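The shut fingertip is at scene (237.7,157), but the reported TCP projects to (238,164), so the real tip looks about 28 mm higher than reported. I'll check that against the start picture.

Run:
```python
from h import *
P=np.array([.294,.579,.2022]); u=np.array([.4526,.8917,0])
for dz in(0,.013,.028,.041): print(dz,proj("scene",[P+u*.0425+[0,0,dz],P-u*.0425+[0,0,dz]]).round(1).tolist())
a=cv2.imread("pics/scene0.png")
cv2.imwrite("pics/m5.png",cv2.resize(a[150:250,530:630],(600,600),interpolation=cv2.INTER_CUBIC))
```

```text
0 [[567.4, 249.1], [543.8, 226.0]]
0.013 [[569.2, 244.6], [545.3, 221.5]]
0.028 [[571.3, 239.3], [547.1, 216.4]]
0.041 [[573.2, 234.6], [548.7, 211.8]]
```

View pics/m5.png

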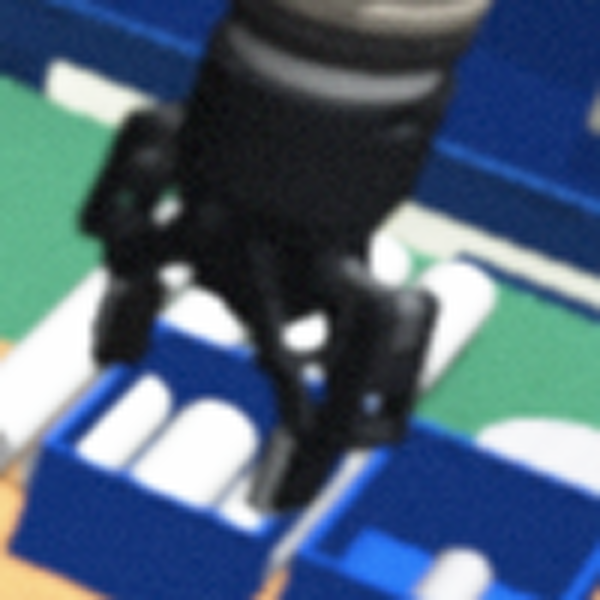

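Confirmed in two places: the real tips sit about 28 mm above the reported TCP (tips at (576,234) and (550,210)). I'll grip 28 mm lower.

Call:
send_rows(slide=[[0,0,0],[0,0,0],[0,0,0],[0,0,0],[0,0,0]], turn=[[0,0,0],[0,0,0],[0,0,0],[0,0,0],[0,0,0]], grip=[1,1,1,1,1])

```text
time: 6.75
position: [0.5481, -0.3943, 0.054]
orientation: [-0.0, 1.0, 0.001, -0.0]
ft_force: [-0.6, 0.2, 1.2]
grip_width: 0.0604
grip_force: 0.0
```

Call:
send_rows(slide=[[0,0,0],[0,0,-0.01],[0,0,-0.012],[0,0,-0.012],[0,0,-0.01]], turn=[[0,0,0],[0,0,0],[0,0,0],[0,0,0],[0,0,0]], grip=[1,1,1,1,1])

```text
time: 7.17
position: [0.5475, -0.3935, 0.0079]
orientation: [-0.001, 1.0, 0.001, -0.001]
ft_force: [-0.3, 0.1, -0.2]
grip_width: 0.0852
grip_force: 0.0
```

Call:
send_rows(slide=[[0,0,-0.01],[0,0,-0.008],[0,0,-0.006],[0,0,-0.004],[0,0,0]], turn=[[0,0,0],[0,0,0],[0,0,0],[0,0,0],[0,0,0]], grip=[1,1,1,1,1])

```text
time: 7.58
position: [0.5478, -0.394, -0.0188]
orientation: [-0.0, 1.0, 0.001, -0.001]
ft_force: [-0.6, 1.2, -0.0]
grip_width: 0.0853
grip_force: 0.0
```

Call:
send_rows(slide=[[0,0,0],[0,0,0],[0,0,0],[0,0,0],[0,0,0]], turn=[[0,0,0],[0,0,0],[0,0,0],[0,0,0],[0,0,0]], grip=[-1,-1,-1,-1,-1])

```text
time: 8.0
position: [0.5489, -0.3957, -0.0164]
orientation: [0.001, 1.0, 0.001, 0.001]
ft_force: [-0.8, -0.1, -2.0]
grip_width: 0.0308
grip_force: 79.5
```

Call:
send_rows(slide=[[0,0,0],[0,0,0],[0,0,0]], turn=[[0,0,0],[0,0,0],[0,0,0]], grip=[-1,-1,-1])

```text
time: 8.25
position: [0.5488, -0.3955, -0.0166]
orientation: [0.001, 1.0, 0.001, 0.001]
ft_force: [0.2, -1.0, 5.2]
grip_width: 0.0311
grip_force: 80.5
```

Call:
send_rows(slide=[[0,0,0.01],[0,0,0.035],[0,0,0.04],[0,0,0.04],[0,0,0.04]], turn=[[0,0,0],[0,0,0],[0,0,0],[0,0,0],[0,0,0]], grip=[-1,-1,-1,-1,-1])

```text
time: 8.67
position: [0.5472, -0.3929, 0.1479]
orientation: [-0.001, 1.0, 0.001, -0.001]
ft_force: [0.6, 1.1, -1.7]
grip_width: 0.0306
grip_force: 79.7
```

Call:
send_rows(slide=[[-0.002,0.02,0],[-0.0045,0.0365,0],[-0.0045,0.0365,0],[-0.0045,0.0365,0],[-0.0045,0.0365,0]], turn=[[0,0,3],[0,0,5.4],[0,0,5.4],[0,0,5.4],[0,0,5.4]], grip=[-1,-1,-1,-1,-1])

```text
time: 9.08
position: [0.5266, -0.2257, 0.1464]
orientation: [-0.001, 0.976, 0.216, -0.001]
ft_force: [0.5, 0.6, -2.6]
grip_width: 0.0308
grip_force: 80.0
```

Call:
send_rows(slide=[[-0.0045,0.0365,0],[-0.0045,0.0365,0],[-0.0045,0.0365,0],[-0.0045,0.0365,0],[-0.0045,0.0365,0]], turn=[[0,0,5.4],[0,0,5.4],[0,0,5.4],[0,0,5.4],[0,0,5.4]], grip=[-1,-1,-1,-1,-1])

```text
time: 9.5
position: [0.5038, -0.0438, 0.1468]
orientation: [-0.001, 0.899, 0.438, -0.001]
ft_force: [0.5, -0.4, -3.6]
grip_width: 0.0306
grip_force: 80.1
```

Call:
send_rows(slide=[[-0.0045,0.0365,0],[-0.0045,0.0365,0],[-0.0045,0.0365,0],[-0.0045,0.0365,0],[-0.0045,0.0365,0]], turn=[[0,0,5.4],[0,0,5.4],[0,0,5.4],[0,0,5.4],[0,0,5.4]], grip=[-1,-1,-1,-1,-1])

```text
time: 9.92
position: [0.4813, 0.1381, 0.1469]
orientation: [-0.001, 0.772, 0.636, -0.001]
ft_force: [1.0, -0.9, -3.5]
grip_width: 0.0309
grip_force: 80.1
```

Call:
send_rows(slide=[[-0.0045,0.0365,0],[-0.002,0.022,0],[0,0.01,-0.01],[0,0,-0.015],[0,0,-0.015]], turn=[[0,0,5.4],[0,0,5.4],[0,0,0.6],[0,0,0],[0,0,0]], grip=[-1,-1,-1,-1,-1])

```text
time: 10.33
position: [0.476, 0.205, 0.1062]
orientation: [0.0, 0.707, 0.708, -0.001]
ft_force: [0.6, -0.1, -3.1]
grip_width: 0.0308
grip_force: 80.1
```

Call:
send_rows(slide=[[0,0,-0.015],[0,0,-0.01],[0,0,-0.007],[0,0,0],[0,0,0]], turn=[[0,0,0],[0,0,0],[0,0,0],[0,0,0],[0,0,0]], grip=[-1,-1,-1,-1,-1])

```text
time: 10.75
position: [0.4767, 0.2045, 0.0751]
orientation: [0.0, 0.707, 0.707, -0.0]
ft_force: [0.0, 0.3, -2.1]
grip_width: 0.0309
grip_force: 80.0
```

Run:
```python
from h import *
s=ctrl.state(); p=s["position"]; q=s["orientation"];print(p,q,s["grip_width"],s["grip_force"])
b=ctrl.grab_frame("scene"); t=ctrl.grab_frame("top")
M=R.from_quat([q[1],q[2],q[3],q[0]]).as_matrix(); print(M.round(3))
for n in("scanner_window","scanner","card_label"): print(n,[[(round(r["confidence"],2),r["location"]) for r in ctrl.spot_point(c,n)[:2]] for c in("scene","top")])
o=p+[0,0,.023]; wd=o+[0,.093,.014]; L=np.array([.477,.365,.048])
for P in(wd,o,L): print(proj("scene",P).round(1),proj("top",P).round(1))
cv2.imwrite("pics/m6.png",cv2.hconcat([cv2.resize(b[200:320,360:480],(400,400),interpolation=2),cv2.resize(t[180:260,190:270],(400,400),interpolation=2)]))
```

```text
[0.47668661 0.20453215 0.07507427] [ 6.99394748e-05  7.06971563e-01  7.07241868e-01 -3.80525076e-04] 0.03093198510333867 79.9884581565857
[[-0.     1.    -0.   ]
 [ 1.     0.    -0.001]
 [-0.001 -0.    -1.   ]]
scanner_window [[(0.66, [404.5, 240.0])], [(0.48, [341.9, 188.5])]]
scanner [[(0.73, [376.4, 225.6])], [(0.74, [260.5, 223.1])]]
card_label [[(0.92, [422.1, 268.6]), (0.32, [260.2, 279.9])], [(0.61, [211.9, 225.1])]]
[[403.  240.3]] [[229.3 223.4]]
[[376.6 227.5]] [[260.2 223.6]]
[[420.4 272.7]] [[212.5 225.4]]
```

View pics/m6.png

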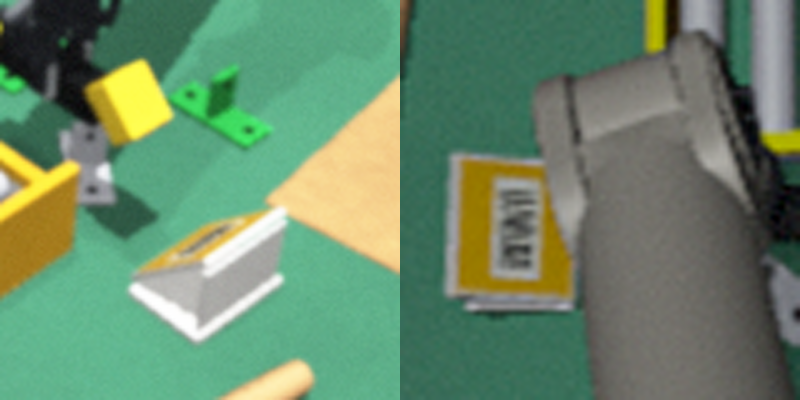

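The predicted scanner window (403,240) matches the detected one (404.5,240), and the label at (422,271) matches too. Window-to-label distance is about 93 mm along the line of sight, 2–3 mm off axis. I'll hold for 2.1 s.

Call:
send_rows(slide=[[0,0,0],[0,0,0],[0,0,0],[0,0,0],[0,0,0]], turn=[[0,0,0],[0,0,0],[0,0,0],[0,0,0],[0,0,0]], grip=[-1,-1,-1,-1,-1])

```text
time: 11.57
position: [0.4767, 0.2051, 0.0752]
orientation: [0.0, 0.707, 0.708, -0.0]
ft_force: [0.9, -0.3, -2.9]
grip_width: 0.0311
grip_force: 80.0
```

Call:
send_rows(slide=[[0,0,0],[0,0,0],[0,0,0],[0,0,0],[0,0,0]], turn=[[0,0,0],[0,0,0],[0,0,0],[0,0,0],[0,0,0]], grip=[-1,-1,-1,-1,-1])

```text
time: 11.98
position: [0.4767, 0.2051, 0.0752]
orientation: [0.0, 0.707, 0.708, 0.0]
ft_force: [-0.5, 0.0, -3.2]
grip_width: 0.0307
grip_force: 80.0
```

Call:
send_rows(slide=[[0,0,0],[0,0,0],[0,0,0],[0,0,0],[0,0,0]], turn=[[0,0,0],[0,0,0],[0,0,0],[0,0,0],[0,0,0]], grip=[-1,-1,-1,-1,-1])

```text
time: 12.4
position: [0.4768, 0.2051, 0.0753]
orientation: [0.0, 0.707, 0.708, 0.0]
ft_force: [-0.4, 0.4, -2.1]
grip_width: 0.0308
grip_force: 80.0
```

Call:
send_rows(slide=[[0,0,0],[0,0,0],[0,0,0],[0,0,0],[0,0,0]], turn=[[0,0,0],[0,0,0],[0,0,0],[0,0,0],[0,0,0]], grip=[-1,-1,-1,-1,-1])

```text
time: 12.82
position: [0.4767, 0.2051, 0.0752]
orientation: [0.0, 0.707, 0.708, 0.0]
ft_force: [0.0, 0.1, -3.4]
grip_width: 0.0307
grip_force: 80.0
```

Call:
send_rows(slide=[[0,0,0],[0,0,0],[0,0,0],[0,0,0],[0,0,0]], turn=[[0,0,0],[0,0,0],[0,0,0],[0,0,0],[0,0,0]], grip=[-1,-1,-1,-1,-1])

```text
time: 13.23
position: [0.4768, 0.2051, 0.0753]
orientation: [0.0, 0.707, 0.708, 0.0]
ft_force: [0.8, 0.2, -1.7]
grip_width: 0.0307
grip_force: 80.0
```

Call:
send_rows(slide=[[0,0,0.015],[0,0,0.03],[0.0045,-0.0365,0.027],[0.0045,-0.0365,0],[0.0045,-0.0365,0]], turn=[[0,0,0],[0,0,0],[0,0,-5.4],[0,0,-5.4],[0,0,-5.4]], grip=[-1,-1,-1,-1,-1])

```text
time: 13.65
position: [0.4915, 0.0986, 0.1469]
orientation: [0.001, 0.8, 0.6, 0.002]
ft_force: [1.3, -0.9, -3.3]
grip_width: 0.031
grip_force: 80.1
```

Call:
send_rows(slide=[[0.0045,-0.0365,0],[0.0045,-0.0365,0],[0.0045,-0.0365,0],[0.0045,-0.0365,0],[0.0045,-0.0365,0]], turn=[[0,0,-5.4],[0,0,-5.4],[0,0,-5.4],[0,0,-5.4],[0,0,-5.4]], grip=[-1,-1,-1,-1,-1])

```text
time: 14.07
position: [0.5122, -0.0853, 0.1451]
orientation: [-0.0, 0.918, 0.396, 0.0]
ft_force: [1.0, -0.2, -3.2]
grip_width: 0.0304
grip_force: 79.9
```

Call:
send_rows(slide=[[0.0045,-0.0365,0],[0.0045,-0.0365,0],[0.0045,-0.0365,0],[0.0045,-0.0365,0],[0.0045,-0.0365,0]], turn=[[0,0,-5.4],[0,0,-5.4],[0,0,-5.4],[0,0,-5.4],[0,0,-5.4]], grip=[-1,-1,-1,-1,-1])

```text
time: 14.48
position: [0.5349, -0.2676, 0.1448]
orientation: [-0.0, 0.985, 0.171, 0.0]
ft_force: [1.4, -0.4, -2.1]
grip_width: 0.0308
grip_force: 79.9
```

Call:
send_rows(slide=[[0.0045,-0.0365,0],[0.0045,-0.0365,0],[0,-0.025,0],[0,-0.005,0],[0,0,0]], turn=[[0,0,-5.4],[0,0,-5.4],[0,0,-3],[0,0,-0.6],[0,0,0]], grip=[-1,-1,-1,-1,-1])

```text
time: 14.9
position: [0.5424, -0.3719, 0.1446]
orientation: [0.001, 0.999, 0.046, -0.001]
ft_force: [-0.3, 0.4, -2.0]
grip_width: 0.0309
grip_force: 80.1
```

Call:
send_rows(slide=[[0.003,-0.012,0],[0.003,-0.0116,0],[0,0,-0.02],[0,0,-0.03],[0,0,-0.03]], turn=[[0,0,-3],[0,0,-2.3],[0,0,0],[0,0,0],[0,0,0]], grip=[-1,-1,-1,-1,-1])

```text
time: 15.32
position: [0.5515, -0.3922, 0.0649]
orientation: [0.0, 1.0, 0.002, 0.001]
ft_force: [1.0, 0.6, -3.0]
grip_width: 0.0307
grip_force: 80.4
```

Call:
send_rows(slide=[[0,0,-0.03],[0,0,-0.02],[0,0,-0.01],[0,0,-0.005],[0,0,0]], turn=[[0,0,0],[0,0,0],[0,0,0],[0,0,0],[0,0,0]], grip=[-1,-1,-1,-1,-1])

```text
time: 15.73
position: [0.5502, -0.392, -0.0006]
orientation: [-0.0, 1.0, 0.002, -0.0]
ft_force: [0.1, 0.6, -3.0]
grip_width: 0.0309
grip_force: 80.2
```

Call:
send_rows(slide=[[-0.0015,-0.003,-0.004],[0,0,-0.006],[0,0,-0.004],[0,0,-0.002],[0,0,0]], turn=[[0,0,0],[0,0,0],[0,0,0],[0,0,0],[0,0,0]], grip=[-1,-1,-1,-1,-1])

```text
time: 16.15
position: [0.5483, -0.3957, -0.0163]
orientation: [-0.0, 1.0, 0.002, -0.0]
ft_force: [-0.4, -0.4, -2.9]
grip_width: 0.0308
grip_force: 80.3
```

Call:
send_rows(slide=[[0,0,0],[0,0,0],[0,0,0],[0,0,0],[0,0,0]], turn=[[0,0,0],[0,0,0],[0,0,0],[0,0,0],[0,0,0]], grip=[1,1,1,1,1])

```text
time: 16.57
position: [0.5487, -0.396, -0.0156]
orientation: [0.0, 1.0, 0.002, 0.0]
ft_force: [-0.2, 0.3, 0.1]
grip_width: 0.0847
grip_force: 0.0
```

Call:
send_rows(slide=[[0,0,0],[0,0,0.01],[0,0,0.03],[0,0,0.04],[0,0,0.04]], turn=[[0,0,0],[0,0,0],[0,0,0],[0,0,0],[0,0,0]], grip=[1,1,1,1,1])

```text
time: 16.98
position: [0.5476, -0.3953, 0.1051]
orientation: [-0.0, 1.0, 0.001, -0.001]
ft_force: [1.3, -0.5, -0.4]
grip_width: 0.0857
grip_force: 0.0
```

Call:
send_rows(slide=[[0,0.01,0.03],[-0.01,0.03,0],[-0.01,0.03,0],[-0.01,0.03,0],[0,0,0]], turn=[[0,0,0],[0,0,0],[0,0,0],[0,0,0],[0,0,0]], grip=[1,1,1,1,1])

```text
time: 17.4
position: [0.5176, -0.2886, 0.1336]
orientation: [-0.004, 1.0, 0.004, -0.001]
ft_force: [0.1, -0.1, -1.8]
grip_width: 0.0851
grip_force: 0.0
```

Run:
```python
from h import *
s=ctrl.state(); print(s["position"],s["joint_pos"].round(2))
for n in("scanner_window","scanner"): 
    ctrl.grab_frame("scene"); ctrl.grab_frame("top")
    print(n,[[(round(r["confidence"],2),r["location"]) for r in ctrl.spot_point(c,n)[:2]] for c in("scene","top")])
for P in([.641,-.395,.02],[.548,-.395,.006]): print(proj("scene",P),proj("top",P))
img=ctrl.grab_frame("top"); print("br",silver(img))
print("rails",rects(img,(0.5,0.7,-0.3,0.3),0.056,(0,0,150),(179,50,255),700))
for k in range(8): pass
cv2.imwrite("pics/t7.png",img)
```

```text
[ 0.51755193 -0.28864335  0.13357709] [-0.22  0.51  0.9   1.77 -0.45  1.09 -0.72]
scanner_window [[(0.97, [217.0, 180.7])], []]
scanner [[(0.87, [237.8, 175.4]), (0.73, [242.4, 175.7])], []]
[[216.48595619 182.25429687]] [[445.94951712 175.21697039]]
[[240.06515155 176.50892107]] [[446.01589822 203.81429477]]
br [([0.4535999894142151, -0.0608999989926815], np.float32(85.8), [38, 92]), ([0.44449999928474426, 0.21250000596046448], np.float32(51.9), [37, 90])]
rails [([0.5942000150680542, 0.2467000037431717], np.float32(0.8), [18, 115]), ([0.5960000157356262, 0.2004999965429306], np.float32(1.3), [18, 115]), ([0.5975000262260437, 0.1543000042438507], np.float32(1.1), [19, 116]), ([0.598800003528595, 0.10830000042915344], np.float32(1.6), [18, 116]), ([0.5967000126838684, -0.09629999846220016], np.float32(91.6), [127, 280]), ([0.6726999878883362, -0.094200000166893], np.float32(91.5), [13, 279])]
```

Scanner is parked: the window shows at (217,181) against an expected (216.5,182). The line's yaw is about +1.6°. Now numeric profiles for the tray walls and dividers, plus the third bracket once it's unobstructed.

Run:
```python
from h import *
img=cv2.imread("pics/top0.png"); th=np.radians(1.6)
c=np.array([.6057,-.096]); ax=np.array([np.cos(th),np.sin(th)]); ay=np.array([-np.sin(th),np.cos(th)])
def prof(us,vs,z):
    U,V=np.meshgrid(us,vs,indexing="ij"); P=c+U[...,None]*ax+V[...,None]*ay
    q=proj("top",np.c_[P.reshape(-1,2),np.full(U.size,z)]).astype(np.float32)
    return cv2.remap(img,q[:,0].reshape(U.shape),q[:,1].reshape(U.shape),cv2.INTER_LINEAR).astype(float)
v=np.arange(-.10,.2,.002); p=prof(np.linspace(-.03,.03,30),v,.062).mean(0)
for i in range(0,len(v),1): print(f"{v[i]*1000:.0f}:{p[i,0]:.0f}/{p[i,2]:.0f}",end=" ")
print("\nacross")
u=np.arange(-.08,.08,.002); p=prof(u,np.linspace(.0,.12,40),.064).mean(1)
for i in range(len(u)): print(f"{u[i]*1000:.0f}:{p[i,0]:.0f}/{p[i,2]:.0f}",end=" ")
```

```text
-100:74/57 -98:71/45 -96:79/48 -94:85/53 -92:88/56 -90:88/55 -88:87/54 -86:86/59 -84:97/78 -82:116/105 -80:136/127 -78:151/142 -76:157/143 -74:156/134 -72:150/127 -70:139/122 -68:126/120 -66:115/113 -64:109/107 -62:106/103 -60:105/102 -58:106/101 -56:113/109 -54:126/121 -52:137/121 -50:142/104 -48:142/69 -46:145/39 -44:139/27 -42:121/24 -40:92/16 -38:88/16 -36:127/32 -34:160/45 -32:177/52 -30:180/55 -28:179/56 -26:178/57 -24:178/58 -22:178/58 -20:178/58 -18:177/58 -16:178/58 -14:178/58 -12:178/58 -10:177/58 -8:178/58 -6:178/58 -4:178/59 -2:178/59 0:178/59 2:178/59 4:178/59 6:178/60 8:175/57 10:171/54 12:162/50 14:159/49 16:163/51 18:170/55 20:177/59 22:178/60 24:178/60 26:178/61 28:178/60 30:177/60 32:177/61 34:177/61 36:178/61 38:177/60 40:177/60 42:177/61 44:177/61 46:178/62 48:178/62 50:177/61 52:177/61 54:177/62 56:178/62 58:178/63 60:176/61 62:173/59 64:167/56 66:167/55 68:170/58 70:176/61 72:178/63 74:178/63 76:178/63 78:178/63 80:178/62 82:178/63 84:178/64 86:178/63 88:178/63 90:178/64 92:178/64 94:178/63 96:177/63 98:177/64 100:178/64 102:178/65 104:178/65 106:178/65 108:178/
[... 650 characters left out ...]
:138/44 -54:173/57 -52:179/62 -50:179/63 -48:177/62 -46:177/62 -44:176/62 -42:176/62 -40:176/62 -38:176/62 -36:176/62 -34:176/62 -32:176/62 -30:177/62 -28:176/61 -26:175/61 -24:175/61 -22:175/61 -20:175/61 -18:175/60 -16:175/60 -14:175/61 -12:175/61 -10:174/60 -8:174/59 -6:174/60 -4:175/60 -2:175/60 0:175/60 2:175/60 4:175/60 6:174/60 8:174/60 10:175/60 12:175/60 14:175/59 16:175/60 18:176/60 20:176/60 22:176/60 24:175/59 26:175/59 28:175/59 30:175/59 32:175/59 34:175/59 36:176/60 38:177/60 40:178/61 42:179/62 44:176/59 46:158/47 48:124/30 50:106/23 52:123/30 54:156/45 56:161/60 58:137/84 60:144/128 62:168/165 64:176/173 66:180/175 68:179/174 70:160/152 72:124/109 74:102/77 76:91/58 78:91/57
```

Slots along the line are settled. I'll use compartments 1 to 3, with world xy (0.6046,−0.0565), (0.6032,−0.006) and (0.6018,0.0444). Quick check that nothing was knocked, then enlarge the brackets to confirm them.

Run:
```python
from h import *
b=ctrl.grab_frame("scene")
print([(round(r["confidence"],2),r["location"],w("scene",r["location"],0.003)[0,:2].round(4).tolist()) for r in ctrl.spot_point("scene","bracket0")])
cv2.imwrite("pics/m7.png",cv2.resize(b[160:270,250:450],(800,440),interpolation=cv2.INTER_CUBIC))
```

```text
[(0.86, [425.0, 234.8], [0.3003, 0.2401]), (0.82, [369.4, 218.3], [0.3686, 0.0755]), (0.73, [316.2, 209.3], [0.465, -0.0688]), (0.73, [384.9, 247.0], [0.4318, 0.2023]), (0.56, [501.7, 266.5], [0.2481, 0.4634])]
```

View pics/m7.png

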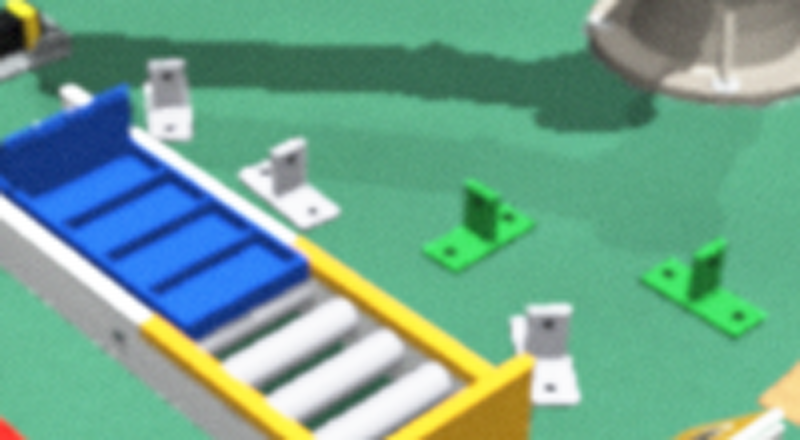

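Silver brackets at scene (292,189), (321,207) and (386,247) are unmoved; the green ones aren't the target. I'll go to the nearest one, C, at (0.452,−0.223) with yaw 55°.

Call:
send_rows(slide=[[-0.005,0.005,0],[-0.01,0.01,0],[-0.01,0.01,0],[-0.01,0.01,0],[-0.01,0.01,0]], turn=[[0,0,6.9],[0,0,6.9],[0,0,6.9],[0,0,6.9],[0,0,6.9]], grip=[0.4,0.4,0.4,0.4,0.4], newtons=60)

```text
time: 18.37
position: [0.4727, -0.2508, 0.1338]
orientation: [0.0, 0.954, 0.301, -0.0]
ft_force: [-0.0, -0.1, 0.4]
grip_width: 0.0598
grip_force: 0.0
```

Call:
send_rows(slide=[[-0.01,0.01,0],[-0.01,0.01,0],[0,0,0],[0,0,0],[0,0,0]], turn=[[0,0,6.9],[0,0,6.9],[0,0,6.9],[0,0,6.9],[0,0,6.9]], grip=[0.4,0.4,0.4,0.4,0.4])

```text
time: 18.78
position: [0.4532, -0.2309, 0.134]
orientation: [0.0, 0.822, 0.57, 0.0]
ft_force: [-0.1, -0.2, -0.5]
grip_width: 0.0599
grip_force: 0.0
```

Call:
send_rows(slide=[[0,0,0],[0,0,0],[0,0,0],[0,0,0],[0,0,0]], turn=[[0,0,6.9],[0,0,6.9],[0,0,6.9],[0,0,6.9],[0,0,6.9]], grip=[0.4,0.4,0.4,0.4,0.4])

```text
time: 19.2
position: [0.4532, -0.2312, 0.1339]
orientation: [0.0, 0.616, 0.788, -0.0]
ft_force: [-0.4, 0.2, -0.0]
grip_width: 0.0597
grip_force: 0.0
```

Call:
send_rows(slide=[[0,0,0],[0,0,0],[0,0,0],[0,0,0],[0,0,0]], turn=[[0,0,6.9],[0,0,6.9],[0,0,6.9],[0,0,6.9],[0,0,6.9]], grip=[0.4,0.4,0.4,0.4,0.4])

```text
time: 19.62
position: [0.4532, -0.2313, 0.1339]
orientation: [0.0, 0.354, 0.935, -0.0]
ft_force: [-0.7, -0.2, -0.8]
grip_width: 0.0599
grip_force: 0.0
```

Call:
send_rows(slide=[[0,0,0],[0,0,0],[0,0,0]], turn=[[0,0,6.9],[0,0,0.4],[0,0,0]], grip=[0.4,0.4,0.4])

```text
time: 19.87
position: [0.4533, -0.2312, 0.1339]
orientation: [0.0, 0.298, 0.954, 0.0]
ft_force: [-0.2, -0.6, 0.1]
grip_width: 0.0594
grip_force: 0.0
```

```bash
cat >> h.py <<'E'
def st():
    s=ctrl.state(); q=s["orientation"]; M=R.from_quat([q[1],q[2],q[3],q[0]]).as_matrix()
    print("p",s["position"].round(4),"yaw",round(np.degrees(np.arctan2(M[1,1],M[0,1])),1),"tilt",round(np.degrees(np.arccos(-M[2,2])),2),"w",round(s["grip_width"],4),round(s["grip_force"],1),"F",s["ft_force"].round(1),"q",s["joint_pos"].round(2),"t",round(s["time"],2))
E
python3 -c "from h import *; st()"
```

```text
p [ 0.4533 -0.2312  0.1339] yaw 55.3 tilt 0.01 w 0.0594 0.0 F [-0.2 -0.6  0.1] q [-0.    0.23  0.45  1.96 -0.12  0.97  1.47] t 19.87
```

Grasp C: dx −0.001, dy +0.008, down to −0.014.

Call:
send_rows(slide=[[-0.001,0.004,-0.02],[0,0.004,-0.03],[0,0,-0.03],[0,0,-0.03],[0,0,-0.02]], turn=[[0,0,0],[0,0,0],[0,0,0],[0,0,0],[0,0,0]], grip=[0.4,0.4,0.4,0.4,0.4])

```text
time: 20.28
position: [0.451, -0.2222, 0.0015]
orientation: [-0.001, 0.298, 0.955, -0.0]
ft_force: [0.1, -0.3, -0.1]
grip_width: 0.0599
grip_force: 0.0
```

Call:
send_rows(slide=[[0,0,-0.01],[0,0,-0.008],[0,0,0],[0,0,0],[0,0,0]], turn=[[0,0,0],[0,0,0],[0,0,0],[0,0,0],[0,0,0]], grip=[0.4,0.4,0.4,-1,-1])

```text
time: 20.7
position: [0.4536, -0.2234, -0.0129]
orientation: [0.001, 0.297, 0.955, 0.0]
ft_force: [-0.1, 0.5, -0.6]
grip_width: 0.0363
grip_force: 0.0
```

Call:
send_rows(slide=[[0,0,0],[0,0,0],[0,0,0],[0,0,0],[0,0,0]], turn=[[0,0,0],[0,0,0],[0,0,0],[0,0,0],[0,0,0]], grip=[-1,-1,-1,-1,-1])

```text
time: 21.12
position: [0.4533, -0.2233, -0.0131]
orientation: [0.001, 0.297, 0.955, 0.0]
ft_force: [-1.2, 1.1, 7.1]
grip_width: 0.0075
grip_force: 59.4
```

```bash
python3 -c "from h import *; st()"
```

```text
p [ 0.4533 -0.2233 -0.0131] yaw 55.5 tilt 0.12 w 0.0075 59.4 F [-1.2  1.1  7.1] q [ 0.07  0.45  0.37  2.08 -0.26  0.65  1.58] t 21.12
```

Call:
send_rows(slide=[[0,0,0.01],[0,0,0.03],[0,0,0.035],[0,0,0.035],[0.006,0.007,0.01]], turn=[[0,0,0],[0,0,0],[0,0,0],[0,0,0],[0,0,-5]], grip=[-1,-1,-1,-1,-1])

```text
time: 21.53
position: [0.4597, -0.2188, 0.111]
orientation: [0.004, 0.34, 0.94, -0.0]
ft_force: [1.1, -1.0, -2.7]
grip_width: 0.0077
grip_force: 58.8
```

Call:
send_rows(slide=[[0.02,0.022,0],[0.02,0.022,0],[0.02,0.022,0],[0.02,0.022,0],[0.02,0.022,0]], turn=[[0,0,-6.9],[0,0,-6.9],[0,0,-6.9],[0,0,-6.9],[0,0,-6.9]], grip=[-1,-1,-1,-1,-1])

```text
time: 21.95
position: [0.5585, -0.1044, 0.1062]
orientation: [-0.0, 0.604, 0.797, 0.0]
ft_force: [-0.2, 0.3, -0.7]
grip_width: 0.0073
grip_force: 58.7
```

Call:
send_rows(slide=[[0.02,0.022,0],[0.015,0.016,0],[0.01,0.01,0],[0,0.002,0],[0,0,0]], turn=[[0,0,-6.9],[0,0,-6.9],[0,0,-0.6],[0,0,0],[0,0,0]], grip=[-1,-1,-1,-1,-1])

```text
time: 22.37
position: [0.6025, -0.0556, 0.1056]
orientation: [-0.0, 0.696, 0.718, -0.001]
ft_force: [-1.2, -0.6, -2.6]
grip_width: 0.0075
grip_force: 58.7
```

Call:
send_rows(slide=[[0,0,0],[0,0,0]], turn=[[0,0,0],[0,0,0]], grip=[-1,-1])

```text
time: 22.53
position: [0.6019, -0.0582, 0.106]
orientation: [-0.0, 0.698, 0.716, -0.001]
ft_force: [0.0, -0.7, -2.6]
grip_width: 0.0074
grip_force: 58.7
```

Run:
```python
from h import *
st(); b=ctrl.grab_frame("scene")
print([(round(r["confidence"],2),r["location"]) for r in ctrl.spot_point("scene","bracket0")])
p=ctrl.state()["position"]; print(proj("scene",p+[0,0,.013]))
img=ctrl.grab_frame("top"); print("br",silver(img))
cv2.imwrite("pics/s8.png",b)
```

```text
p [ 0.6019 -0.0582  0.106 ] yaw 1.5 tilt 0.06 w 0.0074 58.7 F [ 0.  -0.7 -2.6] q [-0.39  0.46  0.55  1.76 -0.28  1.    0.29] t 22.53
[(0.96, [500.2, 271.2]), (0.71, [383.6, 248.8]), (0.69, [423.1, 235.1]), (0.66, [371.5, 218.4]), (0.64, [280.2, 195.1]), (0.62, [421.0, 284.4]), (0.34, [242.4, 174.9])]
[[281.61786391 196.3908055 ]]
br [([0.44440001249313354, 0.2125999927520752], np.float32(51.9), [37, 91])]
```

Call:
send_rows(slide=[[0.0025,0.0015,-0.01],[0,0,-0.02],[0,0,-0.015],[0,0,-0.012],[0,0,-0.006]], turn=[[0,0,0],[0,0,0],[0,0,0],[0,0,0],[0,0,0]], grip=[-1,-1,-1,-1,-1])

```text
time: 23.1
position: [0.605, -0.0547, 0.0411]
orientation: [-0.001, 0.697, 0.717, -0.001]
ft_force: [0.2, -0.7, -2.2]
grip_width: 0.0069
grip_force: 59.6
```

Call:
send_rows(slide=[[0,0,-0.004],[0,0,-0.002],[0,0,-0.0015],[0,0,0],[0,0,0]], turn=[[0,0,0],[0,0,0],[0,0,0],[0,0,0],[0,0,0]], grip=[-1,-1,-1,-1,-1])

```text
time: 23.52
position: [0.6063, -0.0543, 0.0359]
orientation: [0.0, 0.697, 0.717, 0.0]
ft_force: [-0.9, -0.7, -1.6]
grip_width: 0.0074
grip_force: 59.6
```

```bash
python3 -c "from h import *; st()"
```

```text
p [ 0.6063 -0.0543  0.0359] yaw 1.6 tilt 0.06 w 0.0074 59.6 F [-0.9 -0.7 -1.6] q [-0.36  0.55  0.5   1.81 -0.34  0.87  0.33] t 23.52
```

Call:
send_rows(slide=[[0,-0.001,-0.0015],[0,0,0],[0,0,0],[0,0,0],[0,0,0]], turn=[[0,0,0],[0,0,0],[0,0,0],[0,0,0],[0,0,0]], grip=[-1,-1,-0.3,-0.3,-0.3])

```text
time: 23.93
position: [0.6061, -0.0555, 0.0341]
orientation: [0.0, 0.697, 0.717, 0.0]
ft_force: [0.4, 0.8, -0.2]
grip_width: 0.03
grip_force: 0.0
```

Call:
send_rows(slide=[[0,0,0],[0,0,0.015],[0,0,0.03],[0,0,0.03],[-0.01,0,0.01]], turn=[[0,0,0],[0,0,0],[0,0,0],[0,0,0],[0,0,5]], grip=[-0.3,-0.3,-0.3,-0.3,0.4])

```text
time: 24.35
position: [0.6001, -0.0559, 0.1231]
orientation: [0.004, 0.665, 0.747, 0.002]
ft_force: [-0.1, 0.1, 0.7]
grip_width: 0.0407
grip_force: 0.0
```

Call:
send_rows(slide=[[-0.014,0,0],[-0.014,0,0],[-0.014,0,0],[-0.014,0,0],[-0.014,-0.002,0]], turn=[[0,0,6.9],[0,0,6.9],[0,0,6.9],[0,0,6.9],[0,0,6.9]], grip=[0.4,0.4,0.4,0.4,0.4])

```text
time: 24.77
position: [0.5252, -0.057, 0.1189]
orientation: [0.0, 0.411, 0.912, 0.0]
ft_force: [-0.3, 0.3, -0.9]
grip_width: 0.0596
grip_force: 0.0
```

Call:
send_rows(slide=[[-0.014,0,0],[-0.014,0,0],[-0.014,-0.002,0],[-0.014,-0.002,0],[-0.014,-0.001,0]], turn=[[0,0,6.9],[0,0,6.9],[0,0,6.9],[0,0,6.9],[0,0,6.9]], grip=[0.4,0.4,0.4,0.4,0.4])

```text
time: 25.18
position: [0.4551, -0.0627, 0.1189]
orientation: [0.0, 0.123, 0.992, -0.0]
ft_force: [-0.0, 0.0, 1.0]
grip_width: 0.0597
grip_force: 0.0
```

Call:
send_rows(slide=[[-0.003,0,0],[0,0,0],[0,0,0]], turn=[[0,0,6.9],[0,0,3],[0,0,0]], grip=[0.4,0.4,0.4])

```text
time: 25.43
position: [0.4526, -0.0625, 0.1191]
orientation: [0.0, 0.039, 0.999, 0.0]
ft_force: [0.0, 1.0, -0.2]
grip_width: 0.0596
grip_force: 0.0
```

Run:
```python
from h import *
st(); b=ctrl.grab_frame("scene")
print([(round(r["confidence"],2),r["location"]) for r in ctrl.spot_point("scene","bracket0")])
print(proj("scene",[[.453,-.0609,0],[.606,-.0553,.048]]))
cv2.imwrite("pics/m9.png",cv2.resize(b[150:260,230:430],(800,440),interpolation=cv2.INTER_CUBIC))
```

```text
p [ 0.4526 -0.0625  0.1191] yaw 85.5 tilt 0.03 w 0.0596 0.0 F [ 0.   1.  -0.2] q [-0.26  0.15  0.33  2.08 -0.06  0.92  1.6 ] t 25.43
[(0.83, [503.1, 268.0]), (0.76, [324.4, 214.8]), (0.72, [371.0, 221.2]), (0.71, [282.1, 216.9]), (0.65, [384.5, 251.2]), (0.62, [313.6, 238.9]), (0.57, [425.0, 234.9]), (0.22, [296.1, 224.9])]
[[320.6433838  209.73980246]
 [282.37956024 216.91233255]]
```

View pics/m9.png

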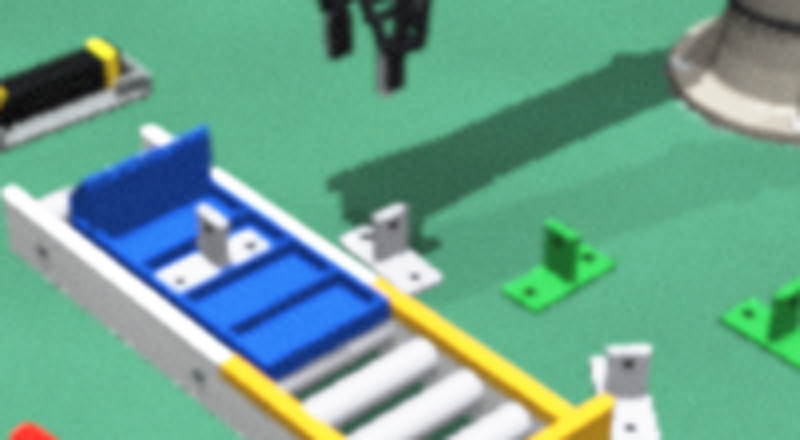

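The first bracket lies flat in compartment 1, at about (283,215). Bracket A was knocked: it's now near scene (327,215), where it was at (321,208). I'll do B first, then re-measure A from the top once the arm clears it.

Call:
send_rows(slide=[[0,0.02,0],[-0.001,0.036,0],[-0.001,0.036,0],[-0.001,0.036,0],[-0.001,0.036,0]], turn=[[0,0,0],[0,0,-5],[0,0,-5],[0,0,-5],[0,0,-5]], grip=[0.4,0.4,0.4,0.4,0.4])

```text
time: 25.95
position: [0.4489, 0.1033, 0.119]
orientation: [0.0, 0.215, 0.977, 0.0]
ft_force: [0.5, 0.1, -0.3]
grip_width: 0.0595
grip_force: 0.0
```

Call:
send_rows(slide=[[-0.001,0.036,0],[-0.001,0.036,0],[-0.001,0.027,0],[-0.001,0.01,0],[0,0.002,0]], turn=[[0,0,-5],[0,0,-5],[0,0,-3.6],[0,0,0],[0,0,0]], grip=[0.4,0.4,0.4,0.4,0.4])

```text
time: 26.37
position: [0.4445, 0.2156, 0.1188]
orientation: [-0.0, 0.324, 0.946, 0.0]
ft_force: [0.7, 0.4, -0.4]
grip_width: 0.0597
grip_force: 0.0
```

Call:
send_rows(slide=[[0,0,0],[0,0,0]], turn=[[0,0,0],[0,0,0]], grip=[0.4,0.4])

```text
time: 26.53
position: [0.4451, 0.2107, 0.1187]
orientation: [0.0, 0.328, 0.945, -0.001]
ft_force: [1.2, -0.1, -0.4]
grip_width: 0.0597
grip_force: 0.0
```

Run:
```python
from h import *
st(); t=ctrl.grab_frame("top"); cv2.imwrite("pics/t10.png",t); print("br",silver(t,(0.36,0.522,-0.32,0.28)))
b=ctrl.grab_frame("scene")
print([(round(r["confidence"],2),r["location"]) for r in ctrl.spot_point("scene","bracket0")])
```

```text
p [0.4451 0.2107 0.1187] yaw 51.8 tilt 0.07 w 0.0597 0.0 F [ 1.2 -0.1 -0.4] q [-0.69  0.21  0.18  2.   -0.05  0.93  0.42] t 26.53
br [([0.4627000093460083, -0.023499999195337296], np.float32(85.8), [38, 91])]
[(0.85, [382.8, 248.9]), (0.74, [500.7, 270.5]), (0.72, [423.6, 234.8]), (0.57, [368.1, 217.2]), (0.55, [325.0, 213.7]), (0.49, [281.9, 216.7])]
```

A is now at (0.4627,−0.0235) with yaw 86°; B hasn't changed. Grasping B and carrying it to compartment 3.

Call:
send_rows(slide=[[0,0.0015,-0.02],[0,0,-0.03],[0,0,-0.03],[0,0,-0.025],[0,0,-0.015]], turn=[[0,0,0],[0,0,0],[0,0,0],[0,0,0],[0,0,0]], grip=[0.4,0.4,0.4,0.4,0.4])

```text
time: 27.1
position: [0.4435, 0.2121, -0.0034]
orientation: [-0.001, 0.327, 0.945, -0.002]
ft_force: [0.1, -0.7, -0.2]
grip_width: 0.0597
grip_force: 0.0
```

Call:
send_rows(slide=[[0,0,-0.008],[0,0,-0.004],[0,0,0],[0,0,0],[0,0,0]], turn=[[0,0,0],[0,0,0],[0,0,0],[0,0,0],[0,0,0]], grip=[0.4,0.4,0.4,-1,-1])

```text
time: 27.52
position: [0.446, 0.2146, -0.012]
orientation: [0.001, 0.327, 0.945, 0.001]
ft_force: [0.0, -0.6, -0.5]
grip_width: 0.0367
grip_force: 0.0
```

Call:
send_rows(slide=[[0,0,0],[0,0,0],[0,0,0],[0,0,0],[0,0,0]], turn=[[0,0,0],[0,0,0],[0,0,0],[0,0,0],[0,0,0]], grip=[-1,-1,-1,-1,-1])

```text
time: 27.93
position: [0.4453, 0.2144, -0.0123]
orientation: [0.0, 0.327, 0.945, 0.0]
ft_force: [-1.1, -1.2, 6.4]
grip_width: 0.007
grip_force: 59.7
```

```bash
python3 -c "from h import *; st()"
```

```text
p [ 0.4453  0.2144 -0.0123] yaw 51.9 tilt 0.06 w 0.007 59.7 F [-1.1 -1.2  6.4] q [-0.66  0.41  0.15  2.1  -0.1   0.64  0.46] t 27.93
```

Call:
send_rows(slide=[[0,0,0.01],[0,0,0.03],[0,0,0.035],[0,0,0.035],[0.006,-0.007,0.01]], turn=[[0,0,0],[0,0,0],[0,0,0],[0,0,0],[0,0,-5]], grip=[-1,-1,-1,-1,-1])

```text
time: 28.35
position: [0.4527, 0.2103, 0.1121]
orientation: [0.002, 0.367, 0.93, 0.004]
ft_force: [0.1, 1.1, -1.5]
grip_width: 0.0072
grip_force: 58.8
```

Call:
send_rows(slide=[[0.02,-0.022,0],[0.02,-0.022,0],[0.02,-0.022,0],[0.02,-0.022,0],[0.02,-0.022,0]], turn=[[0,0,-6.5],[0,0,-6.5],[0,0,-6.5],[0,0,-6.5],[0,0,-6.5]], grip=[-1,-1,-1,-1,-1])

```text
time: 28.77
position: [0.5512, 0.0962, 0.1073]
orientation: [-0.0, 0.615, 0.788, 0.0]
ft_force: [-0.1, 0.7, -1.2]
grip_width: 0.0071
grip_force: 58.7
```

Call:
send_rows(slide=[[0.02,-0.022,0],[0.018,-0.02,0],[0.01,-0.011,0],[0.002,0,0],[0,0,0]], turn=[[0,0,-6.5],[0,0,-6.3],[0,0,0],[0,0,0],[0,0,0]], grip=[-1,-1,-1,-1,-1])

```text
time: 29.18
position: [0.6007, 0.0443, 0.1067]
orientation: [-0.0, 0.697, 0.717, -0.0]
ft_force: [-0.3, -0.0, -1.4]
grip_width: 0.0073
grip_force: 58.7
```

Call:
send_rows(slide=[[0,0,0],[0,0,0]], turn=[[0,0,0],[0,0,0]], grip=[-1,-1])

```text
time: 29.35
position: [0.5997, 0.0463, 0.1067]
orientation: [-0.001, 0.696, 0.718, 0.0]
ft_force: [0.6, 1.0, -0.3]
grip_width: 0.0069
grip_force: 58.7
```

Run:
```python
from h import *
st(); b=ctrl.grab_frame("scene")
print([(round(r["confidence"],2),r["location"]) for r in ctrl.spot_point("scene","bracket0")])
p=ctrl.state()["position"]; print(proj("scene",p+[0,0,.0123]))
```

```text
p [0.5997 0.0463 0.1067] yaw 1.8 tilt 0.11 w 0.0069 58.7 F [ 0.6  1.  -0.3] q [-0.47  0.43  0.41  1.77 -0.21  0.99  0.06] t 29.35
[(0.82, [305.2, 207.4]), (0.67, [372.2, 219.6]), (0.56, [427.6, 234.0]), (0.55, [501.2, 270.1]), (0.54, [216.7, 184.8]), (0.48, [321.9, 217.1])]
[[304.35904701 212.1534579 ]]
```

Call:
send_rows(slide=[[0.001,-0.001,-0.01],[0,0,-0.02],[0,0,-0.015],[0,0,-0.012],[0,0,-0.006]], turn=[[0,0,0],[0,0,0],[0,0,0],[0,0,0],[0,0,0]], grip=[-1,-1,-1,-1,-1])

```text
time: 29.87
position: [0.6002, 0.0435, 0.0416]
orientation: [-0.001, 0.697, 0.717, -0.001]
ft_force: [-0.4, -0.2, -1.6]
grip_width: 0.0076
grip_force: 58.8
```

Call:
send_rows(slide=[[0,0,-0.004],[0,0,-0.002],[0,0,-0.001],[0,0,0],[0,0,0]], turn=[[0,0,0],[0,0,0],[0,0,0],[0,0,0],[0,0,0]], grip=[-1,-1,-1,-1,-1])

```text
time: 30.28
position: [0.6025, 0.0432, 0.0376]
orientation: [0.0, 0.697, 0.717, 0.001]
ft_force: [0.3, 0.4, -1.2]
grip_width: 0.0068
grip_force: 58.8
```

```bash
python3 -c "from h import *; st()"
```

```text
p [0.6025 0.0432 0.0376] yaw 1.6 tilt 0.09 w 0.0068 58.8 F [ 0.3  0.4 -1.2] q [-0.44  0.52  0.39  1.82 -0.25  0.85  0.1 ] t 30.28
```

Call:
send_rows(slide=[[0,0.001,-0.0015],[0,0,-0.001],[0,0,0],[0,0,0],[0,0,0]], turn=[[0,0,0],[0,0,0],[0,0,0],[0,0,0],[0,0,0]], grip=[-1,-1,-1,-0.3,-0.3])

```text
time: 30.7
position: [0.6023, 0.0443, 0.0348]
orientation: [0.0, 0.697, 0.717, 0.001]
ft_force: [-0.8, -0.1, 0.3]
grip_width: 0.0295
grip_force: 0.0
```

Call:
send_rows(slide=[[0,0,0],[0,0,0.015],[0,0,0.03],[0,0,0.03],[-0.01,0,0.005]], turn=[[0,0,0],[0,0,0],[0,0,0],[0,0,0],[0,0,5]], grip=[-0.3,-0.3,-0.3,-0.3,0.4])

```text
time: 31.12
position: [0.597, 0.0442, 0.1195]
orientation: [0.004, 0.665, 0.747, 0.004]
ft_force: [1.2, -0.2, 0.6]
grip_width: 0.0404
grip_force: 0.0
```

Call:
send_rows(slide=[[-0.013,-0.006,0],[-0.013,-0.006,0],[-0.013,-0.006,0],[-0.013,-0.006,0],[-0.013,-0.006,0]], turn=[[0,0,6.9],[0,0,6.9],[0,0,6.9],[0,0,6.9],[0,0,6.9]], grip=[0.4,0.4,0.4,0.4,0.4])

```text
time: 31.53
position: [0.5262, 0.0139, 0.1144]
orientation: [0.0, 0.411, 0.911, 0.0]
ft_force: [0.1, 0.4, -0.4]
grip_width: 0.0597
grip_force: 0.0
```

Call:
send_rows(slide=[[-0.013,-0.006,0],[-0.013,-0.006,0],[-0.013,-0.006,0],[-0.013,-0.006,0],[-0.013,-0.006,0]], turn=[[0,0,6.9],[0,0,6.9],[0,0,6.9],[0,0,6.9],[0,0,6.9]], grip=[0.4,0.4,0.4,0.4,0.4])

```text
time: 31.95
position: [0.4612, -0.0161, 0.1144]
orientation: [0.0, 0.123, 0.992, 0.0]
ft_force: [0.3, 0.1, 0.1]
grip_width: 0.0597
grip_force: 0.0
```

Call:
send_rows(slide=[[0,-0.004,0],[0,-0.002,0],[0,0,0],[0,0,0]], turn=[[0,0,6.9],[0,0,3.2],[0,0,0],[0,0,0]], grip=[0.4,0.4,0.4,0.4])

```text
time: 32.28
position: [0.4619, -0.0219, 0.1145]
orientation: [0.0, 0.039, 0.999, 0.0]
ft_force: [-0.2, -0.7, -0.3]
grip_width: 0.0594
grip_force: 0.0
```

Run:
```python
from h import *
st(); b=ctrl.grab_frame("scene")
print([(round(r["confidence"],2),r["location"]) for r in ctrl.spot_point("scene","bracket0")])
print(proj("scene",[[.4627,-.0235,0],[.606,-.0553,.048],[.6025,.0440,.048]]))
cv2.imwrite("pics/m10.png",cv2.resize(b[150:260,230:430],(800,440),interpolation=cv2.INTER_CUBIC))
```

```text
p [ 0.4619 -0.0219  0.1145] yaw 85.6 tilt 0.02 w 0.0594 0.0 F [-0.2 -0.7 -0.3] q [-0.24  0.16  0.22  2.07 -0.04  0.91  1.49] t 32.28
[(0.98, [501.3, 268.7]), (0.87, [424.1, 237.5]), (0.83, [369.8, 217.7]), (0.55, [302.7, 233.2]), (0.51, [281.2, 216.5]), (0.5, [323.4, 215.3]), (0.28, [241.8, 173.5])]
[[325.87727906 216.19903815]
 [282.37956024 216.91233255]
 [303.88556017 232.36524513]]
```

View pics/m10.png

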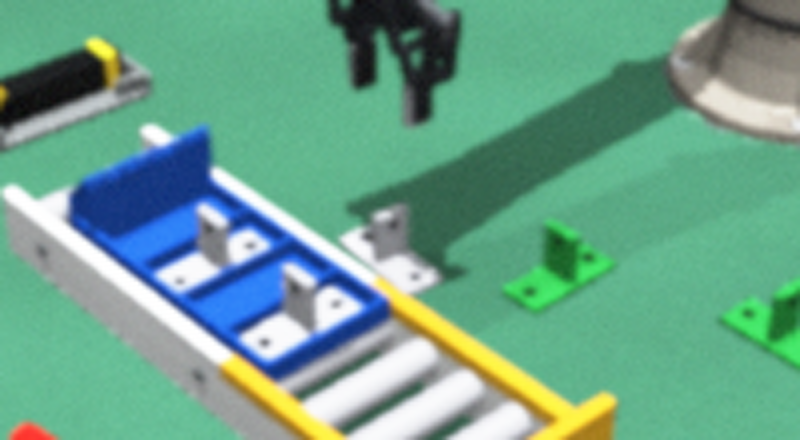

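Compartments 1 and 3 hold flat brackets, at about (283,214) and (303,230). A is where I measured it, so I'm grasping it.

Call:
send_rows(slide=[[0.0005,-0.0015,-0.02],[0,0,-0.03],[0,0,-0.03],[0,0,-0.025],[0,0,-0.012]], turn=[[0,0,0],[0,0,0],[0,0,0],[0,0,0],[0,0,0]], grip=[0.4,0.4,0.4,0.4,0.4])

```text
time: 32.8
position: [0.4602, -0.023, -0.0054]
orientation: [-0.002, 0.038, 0.999, -0.0]
ft_force: [-0.6, -0.6, 0.3]
grip_width: 0.0601
grip_force: 0.0
```

Call:
send_rows(slide=[[0,0,-0.007],[0,0,-0.003],[0,0,0],[0,0,0],[0,0,0]], turn=[[0,0,0],[0,0,0],[0,0,0],[0,0,0],[0,0,0]], grip=[0.4,0.4,0.4,-1,-1])

```text
time: 33.22
position: [0.4635, -0.0232, -0.0116]
orientation: [0.001, 0.038, 0.999, 0.0]
ft_force: [1.2, 1.1, -0.0]
grip_width: 0.0368
grip_force: 0.0
```

Call:
send_rows(slide=[[0,0,0],[0,0,0],[0,0,0],[0,0,0],[0,0,0]], turn=[[0,0,0],[0,0,0],[0,0,0],[0,0,0],[0,0,0]], grip=[-1,-1,-1,-1,-1])

```text
time: 33.63
position: [0.4631, -0.0233, -0.0118]
orientation: [0.001, 0.038, 0.999, 0.0]
ft_force: [-1.2, 0.3, 6.3]
grip_width: 0.0072
grip_force: 59.4
```

```bash
python3 -c "from h import *; st()"
```

```text
p [ 0.4631 -0.0233 -0.0118] yaw 85.7 tilt 0.08 w 0.0072 59.4 F [-1.2  0.3  6.3] q [-0.2   0.37  0.18  2.17 -0.12  0.61  1.57] t 33.63
```

Call:
send_rows(slide=[[0,0,0.01],[0,0,0.03],[0,0,0.035],[0,0,0.035],[0.003,0,0.01]], turn=[[0,0,0],[0,0,0],[0,0,0],[0,0,0],[0,0,-5]], grip=[-1,-1,-1,-1,-1])

```text
time: 34.05
position: [0.4677, -0.0235, 0.1123]
orientation: [0.004, 0.082, 0.997, 0.001]
ft_force: [0.4, -0.7, -1.3]
grip_width: 0.0073
grip_force: 58.8
```

Call:
send_rows(slide=[[0.013,0.002,0],[0.013,0.002,0],[0.013,0.002,0],[0.013,0.002,0],[0.013,0.002,0]], turn=[[0,0,-6.9],[0,0,-6.9],[0,0,-6.9],[0,0,-6.9],[0,0,-6.9]], grip=[-1,-1,-1,-1,-1])

```text
time: 34.47
position: [0.5302, -0.0132, 0.1075]
orientation: [-0.0, 0.376, 0.927, -0.0]
ft_force: [0.2, 0.1, -1.5]
grip_width: 0.0074
grip_force: 58.7
```

Call:
send_rows(slide=[[0.013,0.002,0],[0.013,0.002,0],[0.013,0.002,0],[0.013,0.001,0],[0.013,0,0]], turn=[[0,0,-6.9],[0,0,-6.9],[0,0,-6.9],[0,0,-6.9],[0,0,-6.9]], grip=[-1,-1,-1,-1,-1])

```text
time: 34.88
position: [0.5951, -0.0057, 0.1072]
orientation: [-0.001, 0.634, 0.774, -0.0]
ft_force: [0.4, -0.9, -3.1]
grip_width: 0.0071
grip_force: 58.7
```

Call:
send_rows(slide=[[0.007,0,0],[0,0,0],[0,0,0],[0,0,0]], turn=[[0,0,-6.9],[0,0,-3.2],[0,0,0],[0,0,0]], grip=[-1,-1,-1,-1])

```text
time: 35.22
position: [0.6015, -0.0062, 0.1071]
orientation: [-0.0, 0.697, 0.717, -0.001]
ft_force: [0.2, 0.1, -2.7]
grip_width: 0.0074
grip_force: 58.7
```

```bash
python3 -c "from h import *; st()"
```

```text
p [ 0.6015 -0.0062  0.1071] yaw 1.7 tilt 0.08 w 0.0074 58.7 F [ 0.2  0.1 -2.7] q [-0.41  0.44  0.46  1.77 -0.23  0.99  0.17] t 35.22
```

Call:
send_rows(slide=[[0.001,0,-0.01],[0,0,-0.02],[0,0,-0.015],[0,0,-0.012],[0,0,-0.006]], turn=[[0,0,0],[0,0,0],[0,0,0],[0,0,0],[0,0,0]], grip=[-1,-1,-1,-1,-1])

```text
time: 35.63
position: [0.6016, -0.0062, 0.0421]
orientation: [-0.001, 0.697, 0.717, -0.001]
ft_force: [-0.9, 1.2, -2.2]
grip_width: 0.0073
grip_force: 58.7
```

Call:
send_rows(slide=[[0,0,-0.004],[0,0,-0.002],[0,0,-0.0015],[0,0,0],[0,0,0]], turn=[[0,0,0],[0,0,0],[0,0,0],[0,0,0],[0,0,0]], grip=[-1,-1,-1,-1,-1])

```text
time: 36.05
position: [0.6039, -0.0063, 0.0375]
orientation: [0.0, 0.697, 0.717, 0.0]
ft_force: [0.7, 0.2, -2.1]
grip_width: 0.0073
grip_force: 58.7
```

```bash
python3 -c "from h import *; st()"
```

```text
p [ 0.6039 -0.0063  0.0375] yaw 1.6 tilt 0.08 w 0.0073 58.7 F [ 0.7  0.2 -2.1] q [-0.38  0.53  0.43  1.82 -0.28  0.86  0.2 ] t 36.05
```

Call:
send_rows(slide=[[0,0,-0.0015],[0,0,-0.0005],[0,0,0],[0,0,0],[0,0,0]], turn=[[0,0,0],[0,0,0],[0,0,0],[0,0,0],[0,0,0]], grip=[-1,-1,-1,-0.3,-0.3])

```text
time: 36.47
position: [0.6037, -0.0063, 0.0352]
orientation: [0.0, 0.697, 0.717, 0.0]
ft_force: [-0.7, -1.2, -0.7]
grip_width: 0.0293
grip_force: 0.0
```

Call:
send_rows(slide=[[0,0,0],[0,0,0.015],[0,0,0.03],[0,0,0.035],[0,-0.01,0.02]], turn=[[0,0,0],[0,0,0],[0,0,0],[0,0,0],[0,0,0]], grip=[-0.3,-0.3,-0.3,-0.3,-0.3])

```text
time: 36.88
position: [0.605, -0.0139, 0.1378]
orientation: [0.001, 0.696, 0.718, 0.002]
ft_force: [1.4, 0.7, 0.4]
grip_width: 0.0298
grip_force: 0.0
```

Call:
send_rows(slide=[[0,-0.03,0],[0.001,-0.035,0],[0.001,-0.035,0],[0.001,-0.035,0],[0.001,-0.035,0]], turn=[[0,0,0],[0,0,0],[0,0,0],[0,0,0],[0,0,0]], grip=[-1,-1,-1,-1,-1])

```text
time: 37.3
position: [0.6072, -0.1877, 0.1349]
orientation: [0.0, 0.697, 0.717, 0.0]
ft_force: [0.3, -0.2, 0.6]
grip_width: -0.0002
grip_force: 0.0
```

Call:
send_rows(slide=[[0,-0.025,0],[0,-0.006,0],[0,0,0],[0,0,0]], turn=[[0,0,0],[0,0,0],[0,0,0],[0,0,0]], grip=[-1,-1,-1,-1])

```text
time: 37.63
position: [0.6074, -0.2163, 0.1345]
orientation: [-0.001, 0.697, 0.717, 0.0]
ft_force: [0.2, 0.2, -0.8]
grip_width: -0.0001
grip_force: 0.0
```

Run:
```python
from h import *
st(); b=ctrl.grab_frame("scene")
print([(round(r["confidence"],2),r["location"]) for r in ctrl.spot_point("scene","bracket0")])
for n in ("tray_nose","tray_push"):print(n,ctrl.spot_point("scene",n)[:2])
print(proj("scene",[[.606,-.0553,.048],[.604,-.006,.048],[.6025,.0440,.048],[.6009,.0745,.044],[.6077,-.1655,.062]]))
cv2.imwrite("pics/m11.png",cv2.resize(b[110:270,200:360],(600,600),interpolation=cv2.INTER_CUBIC))
```

```text
p [ 0.6074 -0.2163  0.1345] yaw 1.6 tilt 0.08 w -0.0001 0.0 F [ 0.2  0.2 -0.8] q [-0.09  0.49  0.51  1.64 -0.26  1.08  0.52] t 37.63
[(0.97, [502.7, 269.7]), (0.89, [422.8, 234.9]), (0.82, [305.3, 232.6]), (0.72, [369.4, 220.6]), (0.71, [291.4, 225.5]), (0.63, [282.9, 214.7]), (0.4, [216.5, 234.0])]
tray_nose [{'location': [313.9, 236.0], 'confidence': 0.96}]
tray_push [{'location': [261.4, 197.1], 'confidence': 0.8}, {'location': [282.2, 217.0], 'confidence': 0.41}]
[[282.37956024 216.91233255]
 [292.88542763 224.37415633]
 [303.88556017 232.36524513]
 [311.06519914 238.42954822]
 [260.86274623 197.3355358 ]]
```

View pics/m11.png

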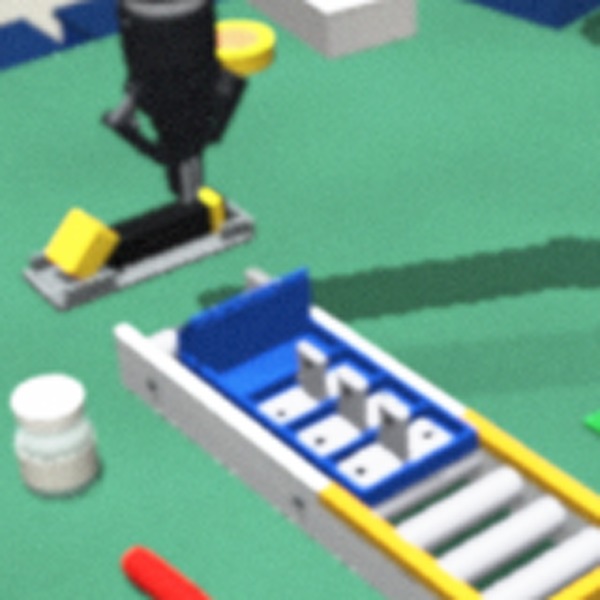

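All three brackets lie flat in compartments 1–3, at about (282,215), (291,225) and (305,232). Now I'll lower the shut fingers behind the tray and push slowly.

Call:
send_rows(slide=[[0,0,-0.02],[0,0,-0.03],[0,0,-0.03],[0,0,-0.016],[0,0,-0.007]], turn=[[0,0,0],[0,0,0],[0,0,0],[0,0,0],[0,0,0]], grip=[-1,-1,-1,-1,-1])

```text
time: 38.25
position: [0.6055, -0.2147, 0.0287]
orientation: [-0.003, 0.696, 0.718, -0.001]
ft_force: [0.2, 1.3, 0.4]
grip_width: 0.0
grip_force: 0.0
```

Call:
send_rows(slide=[[0,0,0],[0,0.004,0],[0,0.006,0],[0,0.006,0],[0,0.006,0]], turn=[[0,0,0],[0,0,0],[0,0,0],[0,0,0],[0,0,0]], grip=[-1,-1,-1,-1,-1])

```text
time: 38.67
position: [0.6084, -0.1944, 0.0332]
orientation: [0.001, 0.697, 0.717, 0.001]
ft_force: [0.3, -0.5, 0.1]
grip_width: 0.0003
grip_force: 0.0
```

Call:
send_rows(slide=[[0,0.005,0],[0,0.005,0],[0,0.004,0],[0,0.004,0],[0,0.004,0]], turn=[[0,0,0],[0,0,0],[0,0,0],[0,0,0],[0,0,0]], grip=[-1,-1,-1,-1,-1])

```text
time: 39.08
position: [0.6074, -0.1744, 0.0321]
orientation: [0.001, 0.697, 0.717, -0.001]
ft_force: [-0.3, -3.6, -0.7]
grip_width: 0.0
grip_force: 1.8
```

```bash
python3 -c "
from h import *
st(); ctrl.grab_frame('scene'); print(ctrl.spot_point('scene','tray_nose')[:1],ctrl.spot_point('scene','tray_push')[:1])"
```

```text
p [ 0.6074 -0.1744  0.0321] yaw 1.6 tilt 0.13 w 0.0 1.8 F [-0.3 -3.6 -0.7] q [-0.13  0.58  0.46  1.75 -0.32  0.88  0.5 ] t 39.08
[{'location': [312.8, 237.3], 'confidence': 0.82}] [{'location': [261.6, 197.4], 'confidence': 0.85}]
```

In contact, at 3.6 N. I'll push at about 0.08 m/s along the line.

Call:
send_rows(slide=[[0,0.004,0],[-0.0002,0.006,0],[-0.0002,0.007,0],[-0.0002,0.007,0],[-0.0002,0.007,0]], turn=[[0,0,0],[0,0,0],[0,0,0],[0,0,0],[0,0,0]], grip=[-1,-1,-1,-1,-1])

```text
time: 39.65
position: [0.6065, -0.1417, 0.032]
orientation: [0.0, 0.697, 0.717, -0.0]
ft_force: [0.2, -3.5, 0.5]
grip_width: -0.0001
grip_force: 2.1
```

Call:
send_rows(slide=[[-0.0002,0.007,0],[-0.0002,0.007,0],[-0.0002,0.007,0],[-0.0002,0.007,0],[-0.0002,0.007,0]], turn=[[0,0,0],[0,0,0],[0,0,0],[0,0,0],[0,0,0]], grip=[-1,-1,-1,-1,-1])

```text
time: 40.07
position: [0.6056, -0.1064, 0.032]
orientation: [-0.0, 0.697, 0.717, 0.0]
ft_force: [0.6, -4.2, 0.9]
grip_width: 0.0
grip_force: 1.8
```

Call:
send_rows(slide=[[-0.0002,0.007,0],[-0.0002,0.007,0],[-0.0002,0.007,0],[-0.0002,0.007,0],[-0.0002,0.007,0]], turn=[[0,0,0],[0,0,0],[0,0,0],[0,0,0],[0,0,0]], grip=[-1,-1,-1,-1,-1])

```text
time: 40.48
position: [0.6046, -0.0715, 0.0319]
orientation: [0.0, 0.697, 0.717, 0.0]
ft_force: [0.8, -3.1, 0.1]
grip_width: -0.0001
grip_force: 1.8
```

Call:
send_rows(slide=[[-0.0002,0.007,0],[-0.0002,0.007,0],[-0.0002,0.007,0],[-0.0002,0.007,0],[-0.0002,0.007,0]], turn=[[0,0,0],[0,0,0],[0,0,0],[0,0,0],[0,0,0]], grip=[-1,-1,-1,-1,-1])

```text
time: 40.9
position: [0.6037, -0.0369, 0.032]
orientation: [0.0, 0.697, 0.717, 0.0]
ft_force: [1.2, -3.3, 0.6]
grip_width: 0.0001
grip_force: 1.9
```

```bash
python3 -c "
from h import *
st(); ctrl.grab_frame('scene'); print(ctrl.spot_point('scene','tray_nose')[:1],ctrl.spot_point('scene','tray_push')[:1]); print([r['location'] for r in ctrl.spot_point('scene','bracket0')])
a=np.array([-.028,1]); print(proj('scene',[[.5955,.267,.044],[.5955,.267-.02,.044]]))"
```

```text
p [ 0.6037 -0.0369  0.032 ] yaw 1.6 tilt 0.03 w 0.0001 1.9 F [ 1.2 -3.3  0.6] q [-0.35  0.54  0.46  1.82 -0.31  0.85  0.28] t 40.9
[] [{'location': [218.8, 234.2], 'confidence': 0.46}]
[[503.6, 269.5], [337.0, 258.0], [425.0, 234.8], [370.0, 219.8], [312.0, 236.9], [323.8, 250.3]]
[[359.96409347 274.18050406]
 [354.58909947 270.03833675]]
```

Call:
send_rows(slide=[[-0.0001,0.006,0],[-0.0002,0.006,0],[-0.0002,0.006,0],[-0.0001,0.005,0],[-0.0001,0.005,0]], turn=[[0,0,0],[0,0,0],[0,0,0],[0,0,0],[0,0,0]], grip=[-1,-1,-1,-1,-1])

```text
time: 41.52
position: [0.6023, -0.0089, 0.0317]
orientation: [-0.0, 0.697, 0.717, -0.0]
ft_force: [-1.8, -2.8, 0.3]
grip_width: 0.0003
grip_force: 1.6
```

Call:
send_rows(slide=[[-0.0001,0.004,0],[-0.0001,0.003,0],[-0.0001,0.003,0],[0,0.003,0],[0,0.003,0]], turn=[[0,0,0],[0,0,0],[0,0,0],[0,0,0],[0,0,0]], grip=[-1,-1,-1,-1,-1])

```text
time: 41.93
position: [0.602, 0.0066, 0.0317]
orientation: [-0.0, 0.697, 0.717, -0.0]
ft_force: [-2.9, -3.1, -0.9]
grip_width: -0.0001
grip_force: 1.5
```

```bash
python3 -c "
from h import *
st()"
```

```text
p [0.602  0.0066 0.0317] yaw 1.6 tilt 0.05 w -0.0001 1.5 F [-2.9 -3.1 -0.9] q [-0.42  0.54  0.45  1.82 -0.3   0.85  0.2 ] t 41.93
```

Call:
send_rows(slide=[[0,0.002,0],[0,0.002,0],[0,0.002,0]], turn=[[0,0,0],[0,0,0],[0,0,0]], grip=[-1,-1,-1])

```text
time: 42.18
position: [0.6022, 0.0125, 0.0318]
orientation: [0.0, 0.697, 0.717, -0.0]
ft_force: [-2.4, -7.5, 0.0]
grip_width: 0.0001
grip_force: 3.6
```

Call:
send_rows(slide=[[0,0.002,0],[0,0.002,0]], turn=[[0,0,0],[0,0,0]], grip=[-1,-1])

```text
time: 42.35
position: [0.6021, 0.0125, 0.0318]
orientation: [0.002, 0.698, 0.716, -0.002]
ft_force: [-2.5, -11.8, -1.4]
grip_width: -0.0001
grip_force: 5.9
```

Force is rising with no motion, so the tray is home. I'll hold briefly, back off and check.

Call:
send_rows(slide=[[0,0,0],[0,0,0],[0,0,0],[0,0,0]], turn=[[0,0,0],[0,0,0],[0,0,0],[0,0,0]], grip=[-1,-1,-1,-1])

```text
time: 42.68
position: [0.6021, 0.0123, 0.0318]
orientation: [0.002, 0.698, 0.716, -0.002]
ft_force: [-2.2, -8.3, -0.8]
grip_width: 0.0
grip_force: 4.5
```

Call:
send_rows(slide=[[0,-0.005,0],[0,-0.015,0],[0.001,-0.03,0],[0.001,-0.03,0.01],[0.001,-0.03,0.03]], turn=[[0,0,0],[0,0,0],[0,0,0],[0,0,0],[0,0,0]], grip=[-1,-1,-1,-1,-1])

```text
time: 43.1
position: [0.6036, -0.0909, 0.0684]
orientation: [-0.003, 0.696, 0.718, -0.001]
ft_force: [0.6, -0.5, -0.4]
grip_width: 0.0002
grip_force: 0.0
```

Call:
send_rows(slide=[[0,-0.03,0.03],[0,-0.03,0.03],[0,-0.03,0.02],[0,-0.015,0],[0,0,0]], turn=[[0,0,-6],[0,0,-6],[0,0,-6],[0,0,-6],[0,0,-6]], grip=[0,1,1,1,1])

```text
time: 43.52
position: [0.6074, -0.2019, 0.1536]
orientation: [0.003, 0.862, 0.507, 0.003]
ft_force: [-0.6, -0.4, 0.3]
grip_width: 0.0608
grip_force: 0.0
```

Run:
```python
from h import *
st(); b=ctrl.grab_frame("scene"); t=ctrl.grab_frame("top"); cv2.imwrite("pics/s12.png",b);cv2.imwrite("pics/t12.png",t)
for n in ("bracket0","tray_nose","tray_label","line_stop"):print(n,[[(round(r["confidence"],2),r["location"]) for r in ctrl.spot_point(c,n)] for c in ("scene","top")])
th=np.radians(1.6);c=np.array([.6057,-.096]);ax=np.array([np.cos(th),np.sin(th)]);ay=np.array([-np.sin(th),np.cos(th)])
d=.363-.1705; P=lambda v,z:np.r_[c+ay*v,z]
for v,z in((.1405+d,.048),(.090+d,.048),(.0395+d,.048),(-.055+d,.0945)): print(P(v,z).round(4),proj("scene",P(v,z)).round(1),proj("top",P(v,z)).round(1))
vs=np.arange(.26,.39,.003); U,V=np.meshgrid(np.array([-.045,.045]),vs)
Q=c+U[...,None]*ax+V[...,None]*ay; q=proj("top",np.c_[Q.reshape(-1,2),np.full(U.size,.064)]).astype(np.float32)
p=cv2.remap(t,q[:,0].reshape(U.shape),q[:,1].reshape(U.shape),1).astype(int)
for i,v in enumerate(vs): print(round(v*1000),p[i,0].tolist(),p[i,1].tolist(),end="; ")
```

```text
p [ 0.6074 -0.2019  0.1536] yaw -29.0 tilt 0.48 w 0.0608 0.0 F [-0.6 -0.4  0.3] q [-0.22  0.49  0.66  1.64 -0.33  1.11  0.02] t 43.52
bracket0 [[(0.89, [334.2, 257.4]), (0.88, [499.4, 269.0]), (0.61, [426.5, 234.4]), (0.6, [368.6, 218.0]), (0.51, [325.6, 249.3])], [(0.87, [254.4, 280.8]), (0.86, [180.4, 293.5]), (0.72, [284.8, 184.7]), (0.62, [269.4, 187.5]), (0.57, [299.9, 252.5]), (0.53, [253.1, 184.5]), (0.33, [445.9, 202.6]), (0.27, [373.5, 140.1])]]
tray_nose [[], [(0.92, [246.4, 189.5]), (0.34, [447.5, 207.4])]]
tray_label [[(0.66, [303.3, 218.1])], [(0.62, [313.4, 181.6])]]
line_stop [[(0.89, [358.4, 272.0])], [(0.94, [245.2, 188.5]), (0.36, [372.5, 135.5])]]
[0.5964 0.2369 0.048 ] [[351.7 267. ]] [[252.9 188.5]]
[0.5978 0.1864 0.048 ] [[338.4 257.3]] [[268.4 187.9]]
[0.5992 0.1359 0.048 ] [[325.7 248. ]] [[284.  187.4]]
[0.6019 0.0414 0.0945] [[303.1 218.8]] [[312.9 183.6]]
260 [170, 114, 66] [177, 133, 97]; 263 [165, 119, 78] [176, 154, 137]; 266 [169, 124, 87] [178, 162, 148]; 269 [173, 126, 90] [177, 157, 141]; 272 [174, 127, 89] [175, 155, 138]; 275 [165, 120, 86] [172, 1
[... 617 characters left out ...]
, 80] [176, 160, 149]; 332 [152, 112, 80] [176, 157, 146]; 335 [155, 115, 82] [170, 153, 141]; 338 [162, 121, 87] [171, 155, 145]; 341 [168, 126, 92] [173, 159, 149]; 344 [175, 128, 89] [171, 152, 139]; 347 [175, 122, 72] [153, 117, 94]; 350 [146, 89, 45] [123, 72, 37]; 353 [112, 61, 25] [118, 64, 25]; 356 [154, 97, 48] [149, 90, 41]; 359 [148, 85, 43] [131, 74, 35]; 362 [66, 70, 73] [42, 53, 53]; 365 [12, 122, 130] [0, 144, 145]; 368 [0, 165, 164] [0, 172, 171]; 371 [0, 175, 172] [0, 171, 174]; 374 [22, 156, 152] [40, 148, 149]; 377 [60, 120, 97] [73, 115, 90]; 380 [86, 103, 54] [86, 106, 58]; 383 [91, 110, 55] [87, 106, 53]; 386 [88, 110, 54] [86, 108, 55]; 389 [85, 109, 51] [86, 109, 56];
```

The tray nose abuts the yellow stop (blue meets yellow at v≈361 mm), the brackets are in place, and the label shows at (303,218), matching my prediction. Back to the scanner.

Call:
send_rows(slide=[[-0.003,-0.01,0],[-0.006,-0.022,0],[-0.006,-0.022,0],[-0.006,-0.022,0],[-0.006,-0.022,0]], turn=[[0,0,-6],[0,0,-6],[0,0,-6],[0,0,-6],[0,0,-6]], grip=[1,1,1,1,1], newtons=80)

```text
time: 44.43
position: [0.5784, -0.2953, 0.1503]
orientation: [0.0, 0.963, 0.27, 0.0]
ft_force: [-0.0, -1.3, -0.3]
grip_width: 0.0855
grip_force: 0.0
```

Call:
send_rows(slide=[[-0.006,-0.022,0],[-0.006,-0.022,0],[-0.006,-0.022,0],[-0.006,-0.022,0],[-0.005,-0.008,0]], turn=[[0,0,-6],[0,0,-6],[0,0,-6],[0,0,-6],[0,0,-6]], grip=[1,1,1,1,1])

```text
time: 44.85
position: [0.5478, -0.3945, 0.1506]
orientation: [0.001, 1.0, 0.01, -0.0]
ft_force: [-0.6, -0.5, 0.5]
grip_width: 0.0854
grip_force: 0.0
```

Call:
send_rows(slide=[[0,0,0],[0,0,0],[0,0,0]], turn=[[0,0,-1],[0,0,0],[0,0,0]], grip=[1,1,1])

```text
time: 45.1
position: [0.5506, -0.3891, 0.1499]
orientation: [-0.001, 1.0, 0.007, 0.0]
ft_force: [-0.2, 0.3, -0.2]
grip_width: 0.0853
grip_force: 0.0
```

```bash
python3 -c "from h import *; st()"
```

```text
p [ 0.5506 -0.3891  0.1499] yaw -89.2 tilt 0.08 w 0.0853 0.0 F [-0.2  0.3 -0.2] q [-0.02  0.65  0.89  1.55 -0.53  1.2  -0.59] t 45.1
```

Down to −0.016 with dx −0.002, dy −0.0065.

Call:
send_rows(slide=[[-0.001,-0.003,-0.02],[-0.001,-0.0035,-0.03],[0,0,-0.03],[0,0,-0.03],[0,0,-0.025]], turn=[[0,0,-0.8],[0,0,0],[0,0,0],[0,0,0],[0,0,0]], grip=[1,1,1,1,1])

```text
time: 45.52
position: [0.5485, -0.3944, 0.0131]
orientation: [-0.001, 1.0, 0.0, -0.0]
ft_force: [0.1, 1.1, 0.2]
grip_width: 0.0853
grip_force: 0.0
```

Call:
send_rows(slide=[[0,0,-0.015],[0,0,-0.01],[0,0,-0.006],[0,0,0],[0,0,0]], turn=[[0,0,0],[0,0,0],[0,0,0],[0,0,0],[0,0,0]], grip=[1,1,1,1,1])

```text
time: 45.93
position: [0.5484, -0.3977, -0.0146]
orientation: [0.001, 1.0, -0.002, 0.001]
ft_force: [-0.3, 0.4, -0.4]
grip_width: 0.0856
grip_force: 0.0
```

```bash
python3 -c "from h import *; st()"
```

```text
p [ 0.5484 -0.3977 -0.0146] yaw -90.2 tilt 0.11 w 0.0856 0.0 F [-0.3  0.4 -0.4] q [ 0.06  0.82  0.76  1.66 -0.67  0.95 -0.5 ] t 45.93
```

Call:
send_rows(slide=[[0,0.0015,-0.0015],[0,0,0],[0,0,0],[0,0,0],[0,0,0]], turn=[[0,0,0],[0,0,0],[0,0,0],[0,0,0],[0,0,0]], grip=[1,-1,-1,-1,-1])

```text
time: 46.35
position: [0.5477, -0.3959, -0.0168]
orientation: [0.0, 1.0, -0.002, 0.0]
ft_force: [0.5, -0.4, -0.1]
grip_width: 0.0389
grip_force: 0.0
```

Call:
send_rows(slide=[[0,0,0],[0,0,0],[0,0,0],[0,0,0],[0,0,0]], turn=[[0,0,0],[0,0,0],[0,0,0],[0,0,0],[0,0,0]], grip=[-1,-1,-1,-1,-1])

```text
time: 46.77
position: [0.5478, -0.3961, -0.0167]
orientation: [0.0, 1.0, -0.002, 0.0]
ft_force: [0.2, 0.6, 5.1]
grip_width: 0.031
grip_force: 80.7
```

Call:
send_rows(slide=[[0,0,0.01],[0,0,0.035],[0,0,0.04],[0,0,0.04],[0,0,0.04]], turn=[[0,0,0],[0,0,0],[0,0,0],[0,0,0],[0,0,0]], grip=[-1,-1,-1,-1,-1])

```text
time: 47.18
position: [0.5464, -0.3948, 0.1486]
orientation: [-0.001, 1.0, -0.002, -0.001]
ft_force: [0.6, -0.6, -2.9]
grip_width: 0.0304
grip_force: 79.9
```

Call:
send_rows(slide=[[0.004,0.02,0],[0.004,0.02,0],[0.004,0.02,0],[0.004,0.02,0],[0.004,0.02,0]], turn=[[0,0,6],[0,0,6.5],[0,0,6.5],[0,0,6.5],[0,0,6.5]], grip=[-1,-1,-1,-1,-1])

```text
time: 47.6
position: [0.5667, -0.294, 0.1471]
orientation: [-0.001, 0.961, 0.277, -0.001]
ft_force: [-0.3, 1.1, -2.8]
grip_width: 0.0305
grip_force: 80.0
```

Call:
send_rows(slide=[[0.004,0.02,0],[0.004,0.02,0],[0.004,0.02,0],[0.004,0.02,0],[0.004,0.02,0]], turn=[[0,0,6.5],[0,0,6.5],[0,0,6.5],[0,0,6.5],[0,0,6.5]], grip=[-1,-1,-1,-1,-1])

```text
time: 48.02
position: [0.5865, -0.1944, 0.1471]
orientation: [-0.001, 0.845, 0.534, -0.001]
ft_force: [-0.5, -0.7, -3.3]
grip_width: 0.0307
grip_force: 80.0
```

Call:
send_rows(slide=[[0.004,0.02,0],[0.004,0.02,0],[0.004,0.02,0],[0.004,0.012,0],[0.002,0.005,0]], turn=[[0,0,6.5],[0,0,6.5],[0,0,6.5],[0,0,6.5],[0,0,1.3]], grip=[-1,-1,-1,-1,-1])

```text
time: 48.43
position: [0.6053, -0.1152, 0.147]
orientation: [-0.001, 0.695, 0.719, 0.0]
ft_force: [0.6, 1.1, -2.6]
grip_width: 0.0308
grip_force: 80.0
```

Call:
send_rows(slide=[[0,0,0],[0,0,0],[0,0,0]], turn=[[0,0,0],[0,0,0],[0,0,0]], grip=[-1,-1,-1])

```text
time: 48.68
position: [0.6047, -0.1207, 0.1476]
orientation: [0.0, 0.699, 0.715, -0.001]
ft_force: [0.4, 0.6, -2.4]
grip_width: 0.0309
grip_force: 80.0
```

```bash
python3 -c "from h import *; st()"
```

```text
p [ 0.6047 -0.1207  0.1476] yaw 1.4 tilt 0.09 w 0.0309 80.0 F [ 0.4  0.6 -2.4] q [-0.27  0.43  0.53  1.69 -0.24  1.08  0.36] t 48.68
```

Call:
send_rows(slide=[[0.001,0.002,-0.005],[0,0.001,-0.01],[0,0,-0.008],[0,0,-0.0035],[0,0,0]], turn=[[0,0,0],[0,0,0],[0,0,0],[0,0,0],[0,0,0]], grip=[-1,-1,-1,-1,-1])

```text
time: 49.1
position: [0.6051, -0.1155, 0.1193]
orientation: [-0.001, 0.697, 0.717, -0.001]
ft_force: [-1.0, 0.5, -3.0]
grip_width: 0.0313
grip_force: 80.0
```

Call:
send_rows(slide=[[0,0,0],[0,0,0],[0,0,0],[0,0,0]], turn=[[0,0,0],[0,0,0],[0,0,0],[0,0,0]], grip=[-1,-1,-1,-1])

```text
time: 49.43
position: [0.6069, -0.1158, 0.1217]
orientation: [0.0, 0.697, 0.717, 0.0]
ft_force: [-1.2, -0.4, -2.7]
grip_width: 0.0308
grip_force: 80.0
```

Run:
```python
from h import *
st(); ctrl.grab_frame("scene"); ctrl.grab_frame("top")
for n in("scanner_window","scanner","tray_label"): print(n,[[(round(r["confidence"],2),r["location"]) for r in ctrl.spot_point(c,n)[:2]] for c in("scene","top")])
p=ctrl.state()["position"]; ay=np.array([-.028,1,0]); o=p+[0,0,.0225]; wd=o+.093*ay+[0,0,.014]; L=np.array([.6019,.0414,.0945])
for P in(wd,o,L): print(proj("scene",P).round(1),proj("top",P).round(1))
n=(ay+[0,0,-1])/np.sqrt(2); d=L-wd; print("range",d@n,"off",(d-n*(d@n)).round(4))
```

```text
p [ 0.6069 -0.1158  0.1217] yaw 1.6 tilt 0.06 w 0.0308 80.0 F [-1.2 -0.4 -2.7] q [-0.27  0.46  0.52  1.72 -0.26  1.03  0.37] t 49.43
scanner_window [[(0.81, [287.4, 191.4])], [(0.87, [334.2, 177.0])]]
scanner [[(0.62, [267.3, 177.3]), (0.35, [326.8, 249.5])], []]
tray_label [[(0.97, [302.4, 217.7])], [(0.71, [314.8, 180.0])]]
[[287.8 190.5]] [[333.9 178.7]]
[[268.4 181.5]] [[364.7 178.5]]
[[303.1 218.8]] [[312.9 183.6]]
range 0.09015063658762046 off [-0.0003  0.0003  0.0004]
```

Window and label detections match the prediction, with a 90 mm range. I'll hold for 2.1 s, then return.

Call:
send_rows(slide=[[0,0,0],[0,0,0],[0,0,0],[0,0,0],[0,0,0]], turn=[[0,0,0],[0,0,0],[0,0,0],[0,0,0],[0,0,0]], grip=[-1,-1,-1,-1,-1])

```text
time: 50.25
position: [0.6066, -0.1157, 0.1213]
orientation: [0.0, 0.697, 0.717, 0.0]
ft_force: [-0.0, -0.2, -2.4]
grip_width: 0.0308
grip_force: 80.0
```

Call:
send_rows(slide=[[0,0,0],[0,0,0],[0,0,0],[0,0,0],[0,0,0]], turn=[[0,0,0],[0,0,0],[0,0,0],[0,0,0],[0,0,0]], grip=[-1,-1,-1,-1,-1])

```text
time: 50.67
position: [0.6065, -0.1157, 0.1213]
orientation: [0.0, 0.697, 0.717, 0.0]
ft_force: [-0.6, -0.3, -2.5]
grip_width: 0.0305
grip_force: 80.0
```

Call:
send_rows(slide=[[0,0,0],[0,0,0],[0,0,0],[0,0,0],[0,0,0]], turn=[[0,0,0],[0,0,0],[0,0,0],[0,0,0],[0,0,0]], grip=[-1,-1,-1,-1,-1])

```text
time: 51.08
position: [0.6065, -0.1157, 0.1213]
orientation: [0.0, 0.697, 0.717, 0.0]
ft_force: [0.6, -0.2, -2.4]
grip_width: 0.0306
grip_force: 80.0
```

Call:
send_rows(slide=[[0,0,0],[0,0,0],[0,0,0],[0,0,0],[0,0,0]], turn=[[0,0,0],[0,0,0],[0,0,0],[0,0,0],[0,0,0]], grip=[-1,-1,-1,-1,-1])

```text
time: 51.5
position: [0.6065, -0.1157, 0.1213]
orientation: [0.0, 0.697, 0.717, 0.0]
ft_force: [-0.5, 0.6, -3.5]
grip_width: 0.0305
grip_force: 80.0
```

Call:
send_rows(slide=[[0,0,0],[0,0,0],[0,0,0],[0,0,0],[0,0,0]], turn=[[0,0,0],[0,0,0],[0,0,0],[0,0,0],[0,0,0]], grip=[-1,-1,-1,-1,-1])

```text
time: 51.92
position: [0.6065, -0.1157, 0.1213]
orientation: [0.0, 0.697, 0.717, 0.0]
ft_force: [0.9, 0.2, -2.9]
grip_width: 0.0309
grip_force: 80.0
```

Call:
send_rows(slide=[[0,-0.01,0.015],[-0.004,-0.02,0.015],[-0.004,-0.02,0],[-0.004,-0.02,0],[-0.004,-0.02,0]], turn=[[0,0,0],[0,0,-6.5],[0,0,-6.5],[0,0,-6.5],[0,0,-6.5]], grip=[-1,-1,-1,-1,-1])

```text
time: 52.33
position: [0.5906, -0.2065, 0.1518]
orientation: [0.0, 0.842, 0.539, 0.0]
ft_force: [-0.2, -1.3, -2.9]
grip_width: 0.031
grip_force: 80.0
```

Call:
send_rows(slide=[[-0.005,-0.02,0],[-0.005,-0.02,0],[-0.005,-0.02,0],[-0.005,-0.02,0],[-0.005,-0.02,0]], turn=[[0,0,-6.5],[0,0,-6.5],[0,0,-6.5],[0,0,-6.5],[0,0,-6.5]], grip=[-1,-1,-1,-1,-1])

```text
time: 52.75
position: [0.5654, -0.3064, 0.1514]
orientation: [-0.0, 0.959, 0.282, 0.0]
ft_force: [0.4, 0.2, -2.4]
grip_width: 0.0304
grip_force: 80.0
```

Call:
send_rows(slide=[[-0.005,-0.02,0],[-0.005,-0.02,0],[-0.004,-0.02,0],[-0.003,-0.02,0],[0,-0.01,0]], turn=[[0,0,-6.5],[0,0,-6.5],[0,0,-6.5],[0,0,-6.5],[0,0,-6.5]], grip=[-1,-1,-1,-1,-1])

```text
time: 53.17
position: [0.5468, -0.3989, 0.1516]
orientation: [0.001, 1.0, 0.001, -0.0]
ft_force: [-0.3, -1.4, -1.9]
grip_width: 0.0309
grip_force: 80.0
```

Call:
send_rows(slide=[[0,0,0],[0,0,0],[0,0,0]], turn=[[0,0,-0.6],[0,0,0],[0,0,0]], grip=[-1,-1,-1])

```text
time: 53.42
position: [0.5492, -0.3942, 0.1509]
orientation: [-0.001, 1.0, 0.002, -0.0]
ft_force: [1.3, 0.8, -4.0]
grip_width: 0.0307
grip_force: 80.0
```

```bash
python3 -c "from h import *; st()"
```

```text
p [ 0.5492 -0.3942  0.1509] yaw -89.8 tilt 0.08 w 0.0307 80.0 F [ 1.3  0.8 -4. ] q [-0.02  0.65  0.9   1.54 -0.53  1.21 -0.59] t 53.42
```

Call:
send_rows(slide=[[-0.001,-0.001,-0.02],[0,0,-0.03],[0,0,-0.03],[0,0,-0.03],[0,0,-0.02]], turn=[[0,0,0],[0,0,0],[0,0,0],[0,0,0],[0,0,0]], grip=[-1,-1,-1,-1,-1])

```text
time: 53.83
position: [0.5476, -0.3932, 0.0182]
orientation: [-0.002, 1.0, 0.002, -0.001]
ft_force: [-0.8, 0.3, -3.7]
grip_width: 0.0307
grip_force: 80.1
```

Call:
send_rows(slide=[[0,0,-0.012],[0,0,-0.006],[0,0,0],[0,0,0]], turn=[[0,0,0],[0,0,0],[0,0,0],[0,0,0]], grip=[-1,-1,-1,-1])

```text
time: 54.17
position: [0.5485, -0.397, 0.0045]
orientation: [0.001, 1.0, 0.0, 0.001]
ft_force: [0.1, -1.1, -3.4]
grip_width: 0.0308
grip_force: 80.1
```

```bash
python3 -c "from h import *; st()"
```

```text
p [ 0.5485 -0.397   0.0045] yaw -90.0 tilt 0.11 w 0.0308 80.1 F [ 0.1 -1.1 -3.4] q [ 0.05  0.8   0.79  1.65 -0.66  0.98 -0.5 ] t 54.17
```

Call:
send_rows(slide=[[0,0.001,-0.008],[0,0,-0.006],[0,0,-0.004],[0,0,-0.0025],[0,0,0]], turn=[[0,0,0],[0,0,0],[0,0,0],[0,0,0],[0,0,0]], grip=[-1,-1,-1,-1,-1])

```text
time: 54.58
position: [0.5477, -0.3955, -0.0166]
orientation: [-0.0, 1.0, -0.0, 0.0]
ft_force: [-1.7, 1.8, 2.0]
grip_width: 0.0309
grip_force: 80.4
```

Call:
send_rows(slide=[[0,0,0],[0,0,0],[0,0,0],[0,0,0],[0,0,0]], turn=[[0,0,0],[0,0,0],[0,0,0],[0,0,0],[0,0,0]], grip=[-1,1,1,1,1])

```text
time: 55.0
position: [0.5477, -0.3961, -0.0171]
orientation: [0.0, 1.0, -0.0, 0.0]
ft_force: [-0.8, 0.0, 0.5]
grip_width: 0.0778
grip_force: 0.0
```

Call:
send_rows(slide=[[0,0,0],[0,0,0],[0,0,0.015],[0,0,0.035],[0,0,0.04]], turn=[[0,0,0],[0,0,0],[0,0,0],[0,0,0],[0,0,0]], grip=[1,1,1,1,1])

```text
time: 55.42
position: [0.5461, -0.3944, 0.0724]
orientation: [-0.001, 1.0, -0.0, -0.002]
ft_force: [1.0, -0.0, -0.6]
grip_width: 0.0848
grip_force: 0.0
```

Call:
send_rows(slide=[[0,0,0.04],[-0.02,0.02,0.02],[-0.03,0.02,0],[-0.03,0.02,0],[-0.03,0.02,0]], turn=[[0,0,0],[0,0,0],[0,0,0],[0,0,0],[0,0,0]], grip=[1,1,1,1,1])

```text
time: 55.83
position: [0.4364, -0.3154, 0.1339]
orientation: [0.0, 1.0, -0.0, 0.001]
ft_force: [-0.3, 0.9, 1.4]
grip_width: 0.0856
grip_force: 0.0
```

Call:
send_rows(slide=[[0,0,0],[0,0,0],[0,0,0],[0,0,0],[0,0,0]], turn=[[0,0,0],[0,0,0],[0,0,0],[0,0,0],[0,0,0]], grip=[1,1,1,1,1])

```text
time: 56.25
position: [0.4388, -0.3167, 0.1334]
orientation: [0.001, 1.0, 0.0, 0.0]
ft_force: [0.1, -0.2, 0.2]
grip_width: 0.0855
grip_force: 0.0
```

Run:
```python
from h import *
st(); b=ctrl.grab_frame("scene"); ctrl.grab_frame("top")
for n in("scanner_window","scanner","tray_nose","bracket0"): print(n,[[(round(r["confidence"],2),r["location"]) for r in ctrl.spot_point(c,n)[:7]] for c in("scene","top")])
cv2.imwrite("pics/end.png",cv2.resize(b[140:300,200:400],(750,600),interpolation=cv2.INTER_CUBIC))
```

```text
p [ 0.4388 -0.3167  0.1334] yaw -90.0 tilt 0.12 w 0.0855 0.0 F [ 0.1 -0.2  0.2] q [-0.24  0.44  1.01  1.9  -0.43  1.04 -0.62] t 56.25
scanner_window [[(0.85, [220.2, 180.5])], [(0.85, [444.3, 173.0]), (0.5, [271.6, 190.5])]]
scanner [[(0.91, [240.5, 176.3])], [(0.56, [445.7, 205.5])]]
tray_nose [[], [(0.89, [246.7, 188.1]), (0.65, [301.2, 137.7])]]
bracket0 [[(0.9, [501.6, 271.5]), (0.82, [369.2, 219.8]), (0.78, [349.0, 266.7]), (0.55, [424.9, 234.2]), (0.54, [333.8, 257.8]), (0.51, [326.3, 247.8]), (0.18, [326.1, 251.7])], [(0.85, [285.0, 181.7]), (0.84, [300.3, 255.1]), (0.81, [254.5, 184.3]), (0.76, [181.1, 292.2]), (0.73, [269.4, 187.4]), (0.55, [255.1, 280.8])]]
```

View pics/end.png

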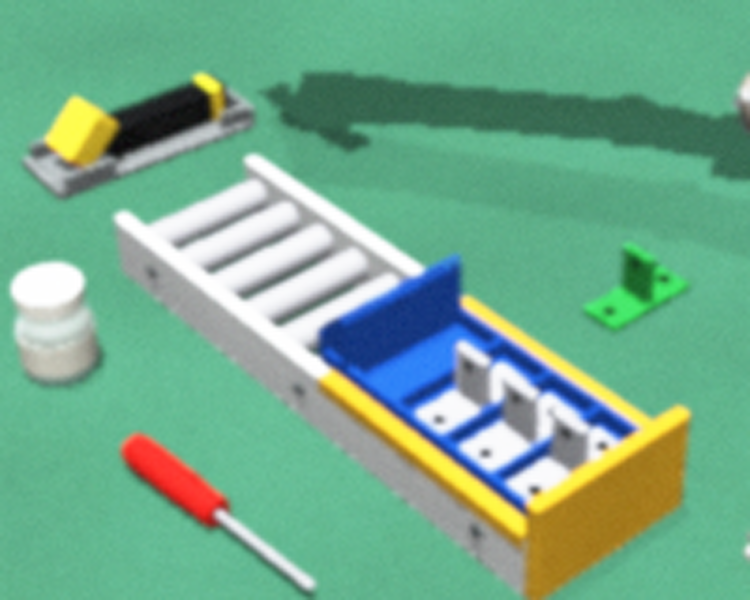

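The scanner is in its rest, head forward. The tray is against the stop with the three brackets flat, at about (326,248), (334,257) and (349,267). Handing in.

```bash
python3 -c "from station import ctrl; print(ctrl.sign_off())"
```

```text
the job is handed in; nothing more can be done
None
```

The job is handed in, with no verdict returned: I held both scans about 2 s at about 9 cm, all three brackets present lie flat in compartments 1–3, the tray is against the yellow stop, and the scanner is back in its rest facing forward.

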